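# Put things away and lock the desk drawer

## Task

Put the glue stick and the plug-in charger into the open drawer of the desktop drawer unit and push the drawer fully shut. Then take the key from its stand, push it fully home into the lock on top of the unit (its pins are sticky, so wiggle it a little if it catches), turn it a quarter turn clockwise as seen from above, as far as it goes, and finish still holding the key turned, because the lock springs back when let go. Leave the mouse and the roll of tape where they are.

Things in the scene. Friction and masses are not known exactly. Their poses are not given: they have to be found in the camera images.
- glue_center (a point): Centre of the glue stick lying on the desk: a smooth round stick 27 mm in diameter and 92 mm long, yellow with a red cap; its z runs along its length (level), its centre is 13 mm above the desk. It rolls if knocked.
- charger_center (a point): Centre of the solid block of the white plug-in charger lying flat on the desk: 52 mm along its x, 46 mm along its y, 28 mm high, centre 14 mm up; prongs (not solid, nothing to hit) stick out 18 mm more on its +x side. Grasp across its y.
- drawer_in (a point): Point on the drawer's inner floor, 18 mm above the desk, moving with the drawer: middle of the part open to above when it is out. x points into the unit (the way it shuts), y across, z up. Inside reaches 63 mm in -x to the front panel (36 mm above the floor), 66 mm in +x to the back wall, 85 mm either way in y to side walls 22 mm above the floor.
- drawer_face (a point): Middle of the flat outer face of the drawer's front panel (200 mm wide, from 4 to 54 mm above the desk, a dark flush plate in its middle), 30 mm above the desk; moves with the drawer. +x points the way the drawer is pushed shut.
- drawer (a joint): How far the drawer is out, m: 0 shut, 0.125 fully out. Pushing it shut takes 2 N to overcome its friction, more when fast (6 N per m/s). It stays where it is left.
- key_bow (a point): Middle of the key's flat upright grip (bow), 26 mm above the key's shoulder. The bow is 30 mm wide along x and 9 mm thick along y: pinch it across y, from above. It is solid from 16 mm above to 26 mm below this point. z up. The key stands blade down in its stand.
- key_shoulder (a point): The key's shoulder, 26 mm below key_bow on the key's axis, where bow and blade meet; same axes. It rests on the stand at first, and on the lock's face when the key is fully home.
- stand_top (a point): Middle of the top of the wooden key stand, 36 mm above the desk: base 70x60 mm, 6 mm high, under a block 55x40 mm with a slot 17x8 mm in which the key stands. Fixed to the desk. x along the slot.
- keyway (a point): Centre of the keyhole's mouth in the face of the round brass plug on the unit's top, 95 mm above the desk. Barrel round it: 50 mm in diameter, 29 mm tall. Hole goes straight down: 15.6 mm along x, 6.6 mm along y, 28 mm deep; x, y turn with the plug. Two sprung pins, 10 and 18 mm down, one from each long side, drag on the blade: with a twist of 0.05 rad to and fro it goes in with 5 to 15 N; a straight push may jam.
- lock_plug (a joint): Turn of the lock plug, rad: 0 at rest, grows clockwise seen from above, stop at 1.6 (a quarter turn). A spring returns it to 0 when let go; holding it turned takes under 0.1 N m. The blade has up to 0.2 rad of play in the keyhole, so turn the key to about 1.75.
- mouse: Bystander, leave alone: black computer mouse, 104x66x37 mm; origin at the centre of its underside.
- tape: Bystander, leave alone: roll of brown tape lying flat, 93 mm across, 48 mm high; origin at the centre of its underside.
- key: The whole key, 0.04 kg; origin at its shoulder. Below the shoulder is the steel blade, 14 mm wide along x, 5 mm thick along y, 27 mm long with a rounded tip. It fits the lock either way round.
- unit: The light-wood drawer unit, fixed to the desk; origin under its middle. 150 mm deep along x, 200 mm wide, 66 mm high; the drawer comes out to its -x, the lock stands on its top. With the drawer fully out, the roof begins 62 mm in +x from drawer_in; its underside is 36 mm above the drawer floor, so the things must lie flat in the drawer side by side.

How it is judged:
On the way, in this order (a step that is already met when the one before it is completed fails the run):
1. glue stick and charger both lie in the open drawer, let go (x of glue_center in the frame of drawer_in between -0.065 and 0.07 m and y of glue_center in the frame of drawer_in between -0.088 and 0.088 m and z of glue_center in the frame of drawer_in between 0.008 and 0.03 m and x of charger_center in the frame of drawer_in between -0.065 and 0.07 m and y of charger_center in the frame of drawer_in between -0.088 and 0.088 m and z of charger_center in the frame of drawer_in between 0.005 and 0.03 m and value of joint drawer above 0.05 m and contact force between the fingers and anything else below 0.3 N), for 0.1 s.
2. the drawer is fully shut with both inside (x of glue_center in the frame of drawer_in between -0.065 and 0.07 m and y of glue_center in the frame of drawer_in between -0.088 and 0.088 m and z of glue_center in the frame of drawer_in between 0.008 and 0.03 m and x of charger_center in the frame of drawer_in between -0.065 and 0.07 m and y of charger_center in the frame of drawer_in between -0.088 and 0.088 m and z of charger_center in the frame of drawer_in between 0.005 and 0.03 m and value of joint drawer below 0.006 m), for 0.2 s.
3. the key is fully home in the lock, not yet turned (z of key_shoulder in the frame of keyway below 0.0035 m and horizontal distance between key_shoulder and keyway below 0.004 m and angle between the x axis of key_shoulder and the x axis of keyway, either way round below 0.35 rad and angle between key_shoulder's own z axis and vertical below 0.15 rad and value of joint drawer below 0.006 m and value of joint lock_plug below 0.5 rad), for 0.05 s.
At the end, for the whole second after the job is handed in: Glue stick and charger are in the drawer, the drawer is shut (within 6 mm), the key is fully home in the lock (shoulder within 3.5 mm of the lock's face, 4 mm sideways) and held by the fingers, with the plug turned clockwise at least 1.4 rad (all of step 2 and z of key_shoulder in the frame of keyway below 0.0035 m and horizontal distance between key_shoulder and keyway below 0.004 m and angle between the x axis of key_shoulder and the x axis of keyway, either way round below 0.35 rad and angle between key_shoulder's own z axis and vertical below 0.15 rad and value of joint lock_plug above 1.4 rad and contact force between the fingers and key above 1 N); the arm keeps its last pose, push and grip.
It fails at once if the mouse is shifted more than 30 mm (distance of mouse from where it was at the start of the episode above 0.03 m).
It fails at once if the tape is shifted more than 30 mm (distance of tape from where it was at the start of the episode above 0.03 m).
It also fails if it takes over 72 s, if anything falls off the work surface, if the arm or the gripper's body presses on something with over 40 N, if the wrist force passes 120 N, or if a joint passes its speed limit or range.

## Robot

A 6-joint arm with a two-finger parallel gripper is mounted at the origin on a cart in front of the work surface, level with it; the furniture and walls round the work are solid. World frame = base frame: x ahead of the robot, y to its left, z up, the work surface at z = 0. Lengths are in m, angles in rad, forces in N, time in s.
With the tool pointing down it reaches from about 0.25 to 0.725 m from the base axis. Payload 4 kg.
Tool frame: the origin (TCP) lies between the finger pads; the fingertips stand 8 mm ahead of it and the grasp point (between the pads) lies 11 mm behind it; z points along the fingers, y is the direction in which the jaws open and shut (so a half turn about z gives the same grasp; the last joint's range is limited). The gripper opens to 85 mm and grips with 20 to 120 N. Pads are 22 mm wide; open, the fingers measure 114 mm over their backs; the gripper's body (76 mm by 85 mm) begins 54 mm behind the grasp point. The pads swing forward as they close: fully open they stand 13 mm farther back than shut.
Start: joints at [1.154, 0.241, 0.005, 1.335, 0, 1.571], TCP at [0.202, 0.457, 0.205] pointing down, gripper open.
Joint ranges: [-2.72, 2.72], [-1.05, 1.87], [-1.09, 1.28], [-1.99, 2.15], [-1.42, 1.44], [-3.14, 3.14]. Speed limits (rad/s): [2.79, 2.79, 3.14, 3.14, 3.14, 3.14].

## Interface

Orientations are given as a unit quaternion [x, y, z, w].
In Python, from workcell import * gives the robot as it stands.
- The arm moves only by the tool send_rows, never from a script. Its argument "increments" is a list that holds one entry, the list of rows, each a list of 6 numbers: the shift along the tool's x, y, z in units of 50 mm (1.0 is 50 mm), then the turn, a rotation vector about the tool's x, y, z in units of 10 degrees (1.0 is 10 degrees). In form: [[[x, y, z, ax, ay, az], ...]]. A call has 1 to 8 rows; each row shifts and turns the commanded pose from where the row before left it, along the tool's axes as they then stand; what a row does not reach is not made up. A row lasts 1/8 s, in which the tool goes at most 62.5 mm and 10.7 degrees, less where a joint would pass 70% of its speed; a pose out of reach is approached as far as the arm can. A call with a number of a shift or a turn outside -1 to 1 is refused whole. A call with a gripper value outside its range is refused whole. "grip" is the closure, from 0 (fully open) to 1 (shut), set as the call begins (left out, the last holds). The fingers move at their own pace and stop on an object; the grip force is fixed at half the most. Time passes only in rows, so rows that do not move let the fingers close. It gives the time, the measured TCP pose, the force and the opening at its end, in the units of the state.
- get_obs(): the state, without advancing time (a new reading comes with each control period).
- camera(name): name is "scene" or "top" or "wrist"; returns a dict with "color" (480x640x3 uint8, red, green, blue), "z_map" (480x640 float32, m along the optical axis (not along the pixel's ray), 0 where there is no reading), "intrinsics" (3x3 intrinsics, pixels), "pose" (4x4, takes a point from camera to world coordinates); the wrist camera has in their place "mount" (4x4, takes a point from camera to tool coordinates, whose origin is the TCP and whose axes are the flange's). Camera axes: x right, y down, z forward; pixel columns grow to the right and rows downward; lengths in m; the calibration is good to about 2 mm. The wrist camera is an equidistant fisheye: a pixel r from the principal point sees the ray r / f radians off the axis. A picture is of the moment at which its call begins: read the wrist's pose just before it.
- job_done(): hands the job in, once; it reports no verdict.
The state is a dict: "clock": time; "joint_pos": joint angles; "joint_vel": joint speeds; "tau": joint torques, N m; "eef_pos": TCP position; "tool_rot": TCP orientation; "ft_force": force on the tool from outside, world axes, zero at the start; "ft_torque": the same for the moment, N m; "grip_width": finger opening in m.
Only numpy, scipy, OpenCV 4.12 (cv2) and the standard library are available. Lean on these libraries where they do the work, as an engineer would, in place of code of your own. Each camera call takes 0.05 s, during which the arm holds its last target.

## Working session

There is one attempt and no reset: what is moved stays moved. The work goes in short steps, Python scripts to look and compute and a tool call to move; the robot and the scene stay as the last step left them, time stands still between calls to the robot, and variables do not carry over. Pictures are saved under pics/ and viewed, and the job is handed in when it is done.

Besides the shell and the picture viewer there is one more tool, called after "Call:" as name(argument=value, ...) on one line, values as JSON. send_rows: Moves the arm, as the interface text tells. Its arguments: {"type":"object","properties":{"increments":{"type":"array"},"grip":{"type":"number"}},"required":["increments"]}

```bash
ls; mkdir -p pics
python3 - <<'E'
from workcell import *
import cv2,numpy as np,pickle
o=get_obs();print(o)
for n in ["scene","top"]:
    c=camera(n);pickle.dump(c,open(f'{n}0.pkl','wb'))
    cv2.imwrite(f'pics/{n}0.png',c['color'][:,:,::-1]);print(n,c['intrinsics'],c['pose'])
E
```

```text
pics
{'clock': 0.0, 'joint_pos': array([1.15399260e+00, 2.41398241e-01, 3.71483698e-03, 1.33518972e+00,
       3.85307458e-05, 1.57080570e+00]), 'joint_vel': array([ 0.00094526,  0.00098157, -0.00059647, -0.00059654, -0.00033438,
       -0.00015977]), 'tau': array([-8.84428409e-04, -3.72317040e+01,  2.52409083e+01,  1.69113872e-02,
       -7.52085157e-05, -6.98610535e-06]), 'eef_pos': array([0.20212962, 0.4565695 , 0.20361679]), 'tool_rot': array([ 2.06901101e-01,  9.78361312e-01, -1.01194718e-03, -2.33685225e-04]), 'ft_force': array([-0.00889433, -0.52397452,  0.228038  ]), 'ft_torque': array([ 0.03618875, -0.03043543, -0.01246894]), 'grip_width': 0.08563809506749676}
scene [[594.85904474   0.         314.89446923]
 [  0.         594.85904474 248.08672528]
 [  0.           0.           1.        ]] [[-0.73412309 -0.37003889  0.56932813 -0.07891657]
 [-0.67867336  0.37321853 -0.63254281  0.7611768 ]
 [ 0.02158163 -0.85075211 -0.52512388  0.68210711]
 [ 0.          0.          0.          1.        ]]
top [[511.62904089   0.         326.09141663]
 [  0.         511.62904089 239.96106277]
 [  0.           0.           1.        ]] [[-0.01047678 -0.9862644   0.16484166  0.36823947]
 [-0.99993702  0.00966998 -0.00569613  0.05771155]
 [ 0.00402387 -0.16489095 -0.9863036   1.27784552]
 [ 0.          0.          0.          1.        ]]
```

View pics/scene0.png

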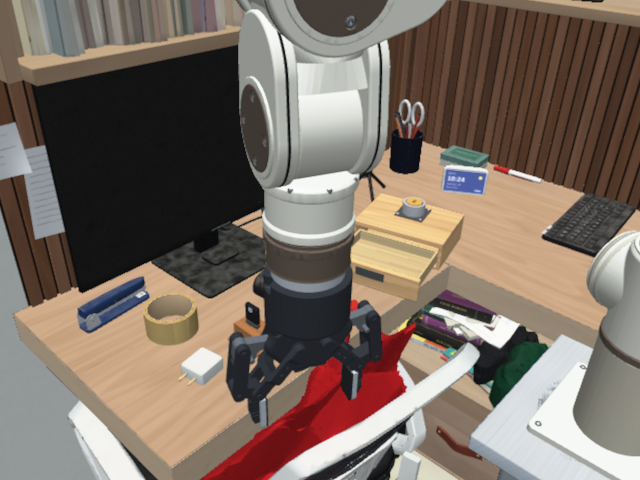

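View pics/top0.png

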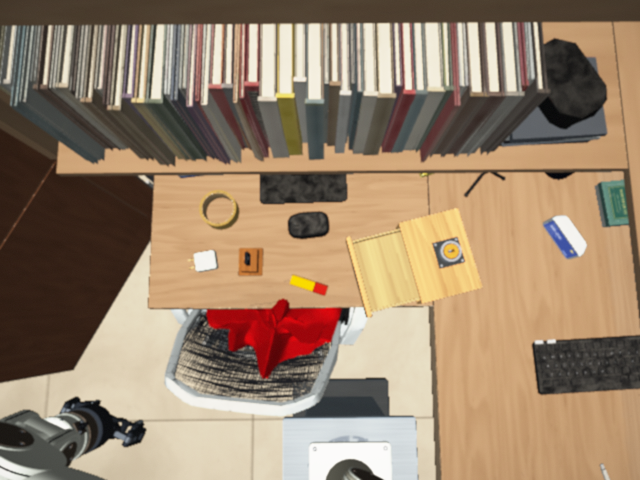

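The top view shows the charger (205,261), key stand (250,261), glue stick (308,285), mouse (308,224), tape (219,210), and the open drawer (385,270) with the lock at (450,251). Next I'll measure them.

```bash
cat > h.py <<'E'
import numpy as np,cv2,pickle
def cloud(c):
    z=c['z_map'];K=c['intrinsics'];v,u=np.mgrid[:480,:640]
    P=np.stack([(u-K[0,2])*z/K[0,0],(v-K[1,2])*z/K[1,1],z],-1)
    return P@c['pose'][:3,:3].T+c['pose'][:3,3]
E
python3 - <<'E'
from h import *
c=pickle.load(open('top0.pkl','rb'));P=cloud(c)
im=cv2.resize(c['color'][165:320,140:500,::-1],None,fx=2.2,fy=2.2,interpolation=cv2.INTER_CUBIC);cv2.imwrite('pics/crop.png',im)
for n,(u,v) in dict(desk=(270,280),desk2=(180,290),desk3=(340,280),charger=(205,261),stand=(242,268),key=(248,258),glue=(302,283),cap=(320,288),tape=(205,205),mouse=(308,224),drawer=(385,270),front=(360,285),unit=(420,250),unit2=(460,290),plug=(450,251),shelf=(300,165),shelftop=(300,100),edge=(250,306),edgeL=(150,250)).items(): print(n,P[v,u].round(4))
H=np.where((P[...,2]>0.02)&(P[...,2]<.4),1,0)
n,l,s,ce=cv2.connectedComponentsWithStats(H.astype(np.uint8))
for i in range(1,n):
    if s[i,4]>60:
        Q=P[l==i];print(s[i],Q.min(0).round(3),Q.max(0).round(3))
E
```

```text
desk [0.4815 0.1913 0.0026]
desk2 [0.4591 0.4149 0.001 ]
desk3 [0.4798 0.0167 0.0017]
charger [0.5279 0.3491 0.026 ]
stand [0.5082 0.2558 0.0386]
key [0.5275 0.2358 0.0773]
glue [0.4715 0.1106 0.0242]
cap [0.4583 0.0666 0.0311]
tape [0.6696 0.3534 0.0246]
mouse [0.6162 0.0949 0.0361]
drawer [ 0.5022 -0.0947  0.0164]
front [ 0.4631 -0.0295  0.0509]
unit [ 0.544  -0.1737  0.0672]
unit2 [ 0.4475 -0.264   0.069 ]
plug [ 0.5403 -0.2445  0.0713]
shelf [0.6197 0.0933 0.4968]
shelftop [0.6567 0.086  0.6538]
edge [0.4177 0.2401 0.003 ]
edgeL [ 0.6794  0.7645 -0.7904]
[   0  128   58  138 4279] [0.524 0.717 0.02 ] [0.785 0.856 0.267]
[469 172  20  20  79] [ 0.7  -0.35  0.02] [ 0.739 -0.312  0.068]
[549 172  26   6 105] [ 0.733 -0.567  0.021] [ 0.748 -0.519  0.068]
[ 598  179   31   47 1126] [ 0.607 -0.701  0.02 ] [ 0.724 -0.64   0.051]
[200 190  39  38 539] [0.612 0.271 0.02 ] [0.702 0.361 0.056]
[ 346  208  137  109 7339] [ 0.389 -0.317  0.02 ] [0.647 0.001 0.104]
[289 211  40  27 905] [0.586 0.045 0.02 ] [0.652 0.143 0.043]
[ 545  215   42   44 1029] [ 0.527 -0.576  0.02 ] [ 0.628 -0.497  0.079]
[241 248  18  24 398] [0.502 0.219 0.02 ] [0.558 0.26  0.085]
[194 250  24  21 398] [0.505 0.32  0.02 ] [0.555 0.377 0.036]
[290 274  38  21 352] [0.444 0.049 0.02 ] [0.494 0.14  0.035]
[273 303  15  18 169] [0.382 0.147 0.02 ] [0.423 0.182 0.069]
[295 332  39  13 290] [0.326 0.036 0.02 ] [0.353 0.128 0.058]
[259 343  15  36 320] [0.25 0.18 0.02] [0.328 0.214 0.073]
[ 165  357  162   59 3580] [0.175 0.054 0.02 ] [0.298 0.429 0.125]
[  59  396   88   54 1477] [0.164 0.385 0.244] [0.245 0.52  0.4  ]
[326 459  59  21 820] [ 0.023 -0.058  0.02 ] [0.1   0.057 0.283]
```

View pics/crop.png

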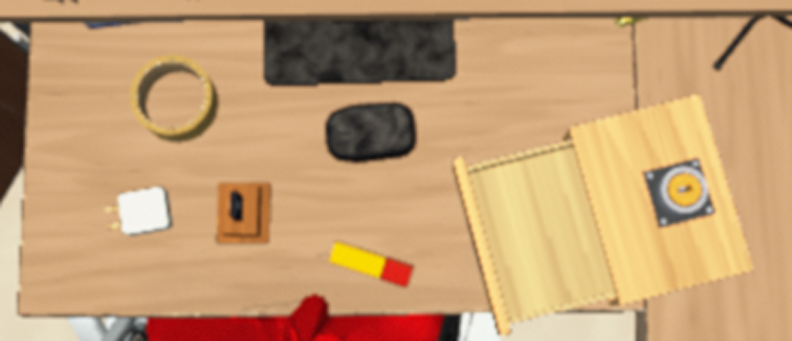

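```bash
cat > m.py <<'E'
from h import *
c=pickle.load(open('top0.pkl','rb'));P=cloud(c)
hsv=cv2.cvtColor(c['color'],cv2.COLOR_RGB2HSV)
def rect(m,zc,name):
    # project mask pixels to plane z=zc, minAreaRect
    K=c['intrinsics'];T=c['pose']
    v,u=np.nonzero(m)
    d=np.stack([(u-K[0,2])/K[0,0],(v-K[1,2])/K[1,1],np.ones(len(u))],-1)@T[:3,:3].T
    t=(zc-T[2,3])/d[:,2];Q=T[:3,3]+d*t[:,None]
    r=cv2.minAreaRect(Q[:,:2].astype(np.float32)*1000)
    print(name,len(u),np.array(r[0]).round(1),np.array(r[1]).round(1),round(r[2],1),'mean',(Q[:,:2].mean(0)*1000).round(1))
    return Q
Z=P[...,2]
roi=lambda u0,u1,v0,v1:np.pad(np.ones((v1-v0,u1-u0),bool),((v0,480-v1),(u0,640-u1)))
g=roi(285,335,268,300)&(hsv[...,1]>190)
Qg=rect(g,.0135,'glue')
mc=roi(192,222,245,278)&(hsv[...,1]<40)&(hsv[...,2]>190)
rect(mc,.028,'charger')
w=roi(340,490,200,320)
roof=w&(Z>.058)&(Z<.078);rect(roof,.066,'roof')
b=w&(Z>.085)&(Z<.11);Qb=rect(b,.095,'barrel');print(P[b].mean(0),P[b][:,2].max())
gold=roi(435,470,235,270)&(hsv[...,1]>130)&(hsv[...,2]>170)
rect(gold,.095,'plug')
st=roi(235,268,243,280)&(hsv[...,1]>120)&(Z>.0);rect(st,.036,'stand')
f=w&(Z>.042)&(Z<.058);rect(f,.054,'front')
for k in (g,mc,gold): print(P[k].mean(0).round(4))
E
python3 m.py
python3 - <<'E'
import cv2,pickle
c=pickle.load(open('top0.pkl','rb'))
a=c['color'][225:280,425:480,::-1];b=c['color'][235:290,225:280,::-1]
import numpy as np
cv2.imwrite('pics/crop2.png',cv2.resize(np.hstack([a,b]),None,fx=7,fy=7,interpolation=cv2.INTER_CUBIC))
E
```

```text
glue 345 [468.3  95.6] [90.  22.6] 71.0 mean [468.4  95.8]
charger 389 [529.4 349.9] [46.6 51.2] 9.9 mean [529.4 349.8]
roof 4898 [ 518.  -157.7] [199.9 282.5] 14.0 mean [ 531.1 -217.4]
barrel 352 [ 538.2 -239.8] [48.8 50.1] 23.7 mean [ 538.3 -240. ]
[ 0.53823951 -0.239874    0.09532751] 0.10408660653194346
plug 167 [ 533.8 -229.7] [68.7 56.4] 8.7 mean [ 535.6 -238.5]
stand 640 [525.2 237. ] [69.  58.8] 0.6 mean [524.1 235.9]
front 487 [499.7 -85.4] [199.4 134.3] 13.8 mean [488.  -40.5]
[0.4664 0.0949 0.0364]
[0.529  0.3491 0.0313]
[ 0.5348 -0.237   0.1008]
```

View pics/crop2.png

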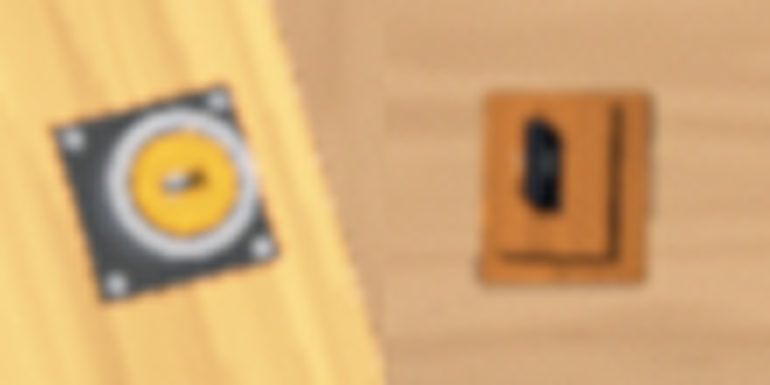

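```bash
cat >> m.py <<'E'
print('----')
a=np.deg2rad(-76);ux=np.array([np.cos(a),np.sin(a)]);uy=np.array([-ux[1],ux[0]])
K=c['intrinsics'];T=c['pose']
def plane(zc):
    v,u=np.mgrid[:480,:640]
    d=np.stack([(u-K[0,2])/K[0,0],(v-K[1,2])/K[1,1],np.ones(u.shape)],-1)@T[:3,:3].T
    return (T[:3,3]+d*((zc-T[2,3])/d[...,2])[...,None])
r=w&(Z>.04)&(Z<.12)
Q=plane(.054)[r][:,:2];s=Q@ux;t=Q@uy;print('front s min',np.percentile(s,[0,.3,1]),'t',np.percentile(t,[0,1,99,100]),)
Q=plane(.066)[w&(Z>.058)&(Z<.08)][:,:2];s=Q@ux;t=Q@uy;h=np.histogram(s,np.arange(0,.4,.004));print([(round(h[1][i],3),h[0][i]) for i in range(99) if h[0][i]]);print('t',np.percentile(t[s>.2],[0,1,50,99,100]))
bc=P[b].mean(0)[:2];print('barrel s,t',bc@ux,bc@uy)
E
python3 m.py|sed -n '/----/,$p'
```

```text
----
front s min [0.13637061 0.13740456 0.13860064] t [0.3644263  0.36641726 0.56389549 0.5662972 ]
[(np.float64(0.136), np.int64(10)), (np.float64(0.14), np.int64(22)), (np.float64(0.144), np.int64(20)), (np.float64(0.148), np.int64(2)), (np.float64(0.264), np.int64(1)), (np.float64(0.268), np.int64(132)), (np.float64(0.272), np.int64(141)), (np.float64(0.276), np.int64(136)), (np.float64(0.28), np.int64(139)), (np.float64(0.284), np.int64(141)), (np.float64(0.288), np.int64(138)), (np.float64(0.292), np.int64(138)), (np.float64(0.296), np.int64(136)), (np.float64(0.3), np.int64(137)), (np.float64(0.304), np.int64(142)), (np.float64(0.308), np.int64(137)), (np.float64(0.312), np.int64(139)), (np.float64(0.316), np.int64(138)), (np.float64(0.32), np.int64(139)), (np.float64(0.324), np.int64(139)), (np.float64(0.328), np.int64(138)), (np.float64(0.332), np.int64(136)), (np.float64(0.336), np.int64(139)), (np.float64(0.34), np.int64(136)), (np.float64(0.344), np.int64(122)), (np.float64(0.348), np.int64(115)), (np.float64(0.352), np.int64(111)), (np.float64(0.356), np.int64(107)), (np.float64(0.36), np.int64(106)), (np.float64(0.364), np.int64(103)), (np.float64(0.368), np.int64(108)), (np.float64(0.372), np.int64(104)), (np.float64(0.376), np.int64(106)), (np.float64(0.38), np.int64(105)), (np.float64(0.384), np.int64(109)), (np.float64(0.388), np.int64(113)), (np.float64(0.392), np.int64(118))]
t [0.36449333 0.36626488 0.46039055 0.5624017  0.56438486]
barrel s,t 0.3629606414684563 0.4642207236111834
```

```bash
cat > plan.py <<'E'
import sys,json,numpy as np
from scipy.spatial.transform import Rotation as R
def Rd(phi):  # tool down, tool y at angle phi (deg)
    p=np.deg2rad(phi);y=np.array([np.cos(p),np.sin(p),0]);z=np.array([0,0,-1.]);return R.from_matrix(np.stack([np.cross(y,z),y,z],1))
def plan(p,q,tp,phi,n):
    r=R.from_quat(q);tr=Rd(phi);tp=np.array(tp);rows=[]
    dz=(r.inv()*tr).as_rotvec()
    for i in range(n):
        k=n-i
        d=r.inv().apply((tp-p)/k)/.05;d=d.round(2)
        w=np.rad2deg((r.inv()*tr).as_rotvec())/k/10;w=w.round(2)
        p=p+r.apply(d*.05);r=r*R.from_rotvec(np.deg2rad(w*10))
        rows.append([float(x)+0 for x in [*d,*w]])
    for i in range(0,n,8): print(json.dumps(rows[i:i+8]))
    print('max',np.abs(rows).max(),'end',p.round(4))
if __name__=='__main__':
    from workcell import get_obs
    o=get_obs();print(round(o['clock'],2),o['eef_pos'].round(4),np.rad2deg(o['joint_pos']).round(1),o['grip_width'])
    a=[float(x) for x in sys.argv[1:]]
    plan(o['eef_pos'],o['tool_rot'],a[:3],a[3],int(a[4]))
E
python3 plan.py .468 .0956 .12 -19 16
```

```text
0.1 [0.2022 0.4567 0.2037] [66.1 13.8  0.2 76.5  0.  90. ] 0.08543527052514051
[[-0.49, -0.28, 0.11, 0.0, 0.0, 0.53], [-0.51, -0.23, 0.1, 0.0, 0.0, 0.53], [-0.53, -0.18, 0.11, 0.0, 0.0, 0.53], [-0.54, -0.13, 0.1, 0.0, 0.0, 0.53], [-0.55, -0.08, 0.11, 0.0, 0.0, 0.53], [-0.56, -0.03, 0.1, 0.0, 0.0, 0.53], [-0.56, 0.02, 0.11, 0.0, 0.0, 0.53], [-0.56, 0.07, 0.1, 0.0, 0.0, 0.53]]
[[-0.55, 0.12, 0.11, 0.0, 0.0, 0.53], [-0.53, 0.17, 0.1, 0.0, 0.0, 0.53], [-0.52, 0.22, 0.11, 0.0, 0.0, 0.54], [-0.49, 0.27, 0.1, 0.0, 0.0, 0.53], [-0.47, 0.31, 0.11, 0.0, 0.0, 0.54], [-0.43, 0.36, 0.1, 0.0, 0.0, 0.53], [-0.4, 0.39, 0.11, 0.0, 0.01, 0.54], [-0.36, 0.43, 0.1, 0.0, 0.0, 0.53]]
max 0.56 end [0.4681 0.0956 0.1201]
```

Call:
send_rows(increments=[[[-0.49, -0.28, 0.11, 0, 0, 0.53], [-0.51, -0.23, 0.1, 0, 0, 0.53], [-0.53, -0.18, 0.11, 0, 0, 0.53], [-0.54, -0.13, 0.1, 0, 0, 0.53], [-0.55, -0.08, 0.11, 0, 0, 0.53], [-0.56, -0.03, 0.1, 0, 0, 0.53], [-0.56, 0.02, 0.11, 0, 0, 0.53], [-0.56, 0.07, 0.1, 0, 0, 0.53]]], grip=0)

```text
clock: 1.1
eef_pos: [0.3358, 0.2761, 0.162]
tool_rot: [0.548, 0.837, -0.0, -0.0]
ft_force: [0.0, 0.0, -0.0]
grip_width: 0.0853
```

Call:
send_rows(increments=[[[-0.55, 0.12, 0.11, 0, 0, 0.53], [-0.53, 0.17, 0.1, 0, 0, 0.53], [-0.52, 0.22, 0.11, 0, 0, 0.54], [-0.49, 0.27, 0.1, 0, 0, 0.53], [-0.47, 0.31, 0.11, 0, 0, 0.54], [-0.43, 0.36, 0.1, 0, 0, 0.53], [-0.4, 0.39, 0.11, 0, 0, 0.54], [-0.36, 0.43, 0.1, 0, 0, 0.53]]])

```text
clock: 2.1
eef_pos: [0.4684, 0.0954, 0.1199]
tool_rot: [0.815, 0.58, -0.0, -0.0]
ft_force: [0.9, 1.6, 0.3]
grip_width: 0.0855
```

Run:
```python
from workcell import *
import cv2,numpy as np,pickle
o=get_obs();c=camera("wrist");c['o']=o
pickle.dump(c,open('w1.pkl','wb'));cv2.imwrite('pics/w1.png',c['color'][:,:,::-1]);print(c['intrinsics'],c['mount'],o['eef_pos'],o['tool_rot'],o['joint_pos'],o['ft_force'])
```

```text
[[371.64829954   0.         318.4289097 ]
 [  0.         371.64829954 248.01592013]
 [  0.           0.           1.        ]] [[-2.07142720e-04 -9.63121945e-01 -2.69065190e-01  6.55699898e-02]
 [ 9.99999978e-01 -1.96063906e-04 -6.80476939e-05 -1.13905222e-03]
 [ 1.27842553e-05 -2.69065198e-01  9.63121965e-01 -1.68379705e-01]
 [ 0.00000000e+00  0.00000000e+00  0.00000000e+00  1.00000000e+00]] [0.46839415 0.09535179 0.11987909] [ 8.14930570e-01  5.79558355e-01 -4.69687766e-04 -2.43099116e-04] [ 2.00783534e-01  2.54439695e-01 -2.05408531e-01  1.11200392e+00
  6.36439938e-05  2.10600267e+00] [0.94876489 1.60832705 0.34711986]
```

View pics/w1.png

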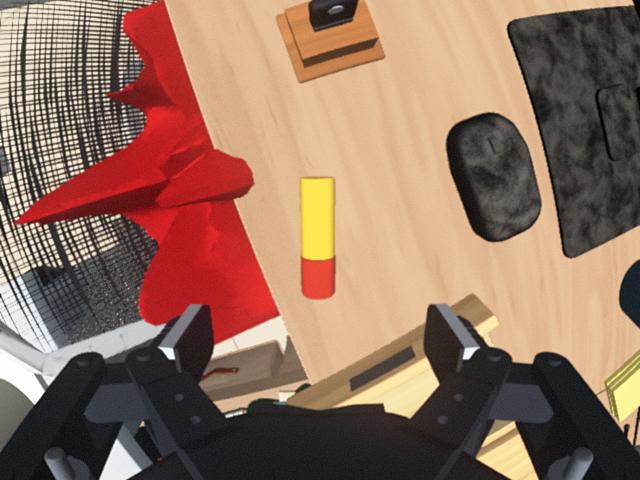

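The wrist view shows the glue stick upright and centred (318,238), with its axis square to the jaws. I'll check its position once with the wrist camera and then descend.

```bash
cat >> h.py <<'E'
from scipy.spatial.transform import Rotation as R
def wpix(c,u,v,zc):
    K=c['intrinsics'];x=u-K[0,2];y=v-K[1,2];r=np.hypot(x,y);th=r/K[0,0]
    s=np.sin(th)/max(r,1e-9);d=np.array([x*s,y*s,np.cos(th)])
    M=c['mount'];o=c['o'];Q=R.from_quat(o['tool_rot'])
    d=Q.apply(M[:3,:3]@d);p=Q.apply(M[:3,3])+o['eef_pos']
    return p+d*(zc-p[2])/d[2]
E
python3 - <<'E'
from h import *
c=pickle.load(open('w1.pkl','rb'))
for p in [(318,179),(318,297),(302,238),(334,238)]: print(wpix(c,*p,.0135).round(4))
E
```

```text
[0.4806 0.1352 0.0135]
[0.4498 0.0467 0.0135]
[0.4543 0.0967 0.0135]
[0.4773 0.0887 0.0135]
```

Call:
send_rows(increments=[[[0, 0, 0.5, 0, 0, 0], [0, 0, 0.6, 0, 0, 0], [0, 0, 0.6, 0, 0, 0], [0, 0, 0.3, 0, 0, 0], [0, 0, 0.16, 0, 0, 0], [0, 0, 0, 0, 0, 0]]])

```text
clock: 2.9
eef_pos: [0.4679, 0.0963, 0.0121]
tool_rot: [0.814, 0.581, -0.001, -0.0]
ft_force: [-0.8, 1.0, -0.2]
grip_width: 0.0851
```

Call:
send_rows(increments=[[[0, 0, 0, 0, 0, 0], [0, 0, 0, 0, 0, 0], [0, 0, 0, 0, 0, 0], [0, 0, 0, 0, 0, 0], [0, 0, 0, 0, 0, 0], [0, 0, 0, 0, 0, 0]]], grip=1)

```text
clock: 3.65
eef_pos: [0.4684, 0.0962, 0.0125]
tool_rot: [0.814, 0.581, 0.0, -0.0]
ft_force: [0.8, 0.7, 0.3]
grip_width: 0.0001
```

The jaws shut on nothing, so I'll look.

Run:
```python
from workcell import *
import cv2,pickle
for n in ["wrist","scene"]:
    o=get_obs();c=camera(n);c['o']=o
    pickle.dump(c,open(n+'2.pkl','wb'));cv2.imwrite(f'pics/{n}2.png',c['color'][:,:,::-1])
print(get_obs())
```

```text
{'clock': 3.75, 'joint_pos': array([ 2.02623488e-01,  3.76419345e-01, -3.54349864e-01,  8.40086430e-01,
        3.33552353e-05,  2.10470933e+00]), 'joint_vel': array([ 2.13392977e-03, -2.90710106e-05,  6.21593154e-04, -2.19581983e-03,
       -6.45780879e-04,  3.31192396e-04]), 'tau': array([-1.21309702e-03, -3.80571091e+01,  1.96114254e+01,  1.79203071e-03,
        2.46339175e-05, -4.07541393e-06]), 'eef_pos': array([0.46832455, 0.09622515, 0.01248274]), 'tool_rot': array([ 8.14021711e-01,  5.80834446e-01, -2.03562012e-05, -2.72622823e-05]), 'ft_force': array([-0.66691546, -0.25247753,  0.17916191]), 'ft_torque': array([ 0.04768542, -0.02097735,  0.0034058 ]), 'grip_width': -0.0002702846305809205}
```

View pics/wrist2.png

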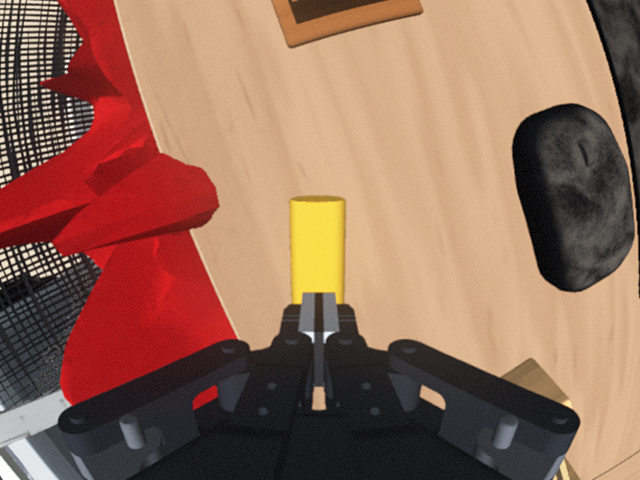

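View pics/scene2.png

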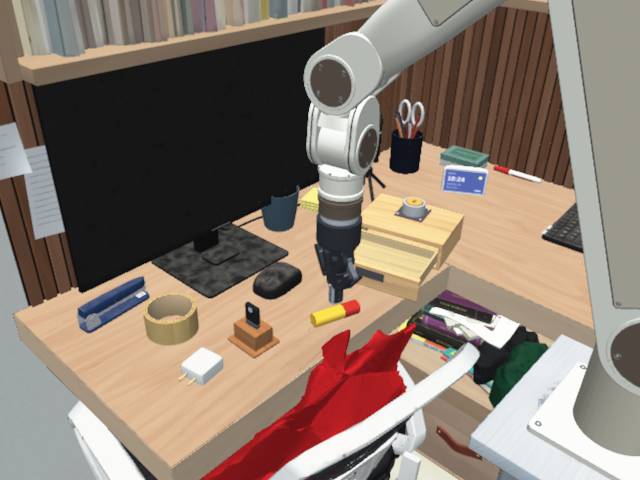

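Run:
```python
from h import *
c=pickle.load(open('scene2.pkl','rb'));P=cloud(c);hsv=cv2.cvtColor(c['color'],cv2.COLOR_RGB2HSV)
cv2.imwrite('pics/s2c.png',cv2.resize(c['color'][220:350,250:420,::-1],None,fx=4.5,fy=4.5,interpolation=cv2.INTER_CUBIC))
for u,v in [(325,316),(345,310),(355,307),(335,297),(333,290),(335,280),(330,340)]: print(u,v,P[v,u].round(4),c['color'][v,u])
w=pickle.load(open('wrist2.pkl','rb'))
z=w['z_map'];
for u,v in [(318,205),(318,250),(318,290),(318,297),(318,320),(318,340),(400,250)]:
    K=w['intrinsics'];x=u-K[0,2];y=v-K[1,2];r=np.hypot(x,y);th=r/K[0,0]
    d=np.array([x/r*np.tan(th),y/r*np.tan(th),1])*z[v,u];M=w['mount'];print(u,v,z[v,u],(M[:3,:3]@d+M[:3,3]).round(4))
```

```text
325 316 [0.4682 0.1217 0.0209] [252 228  79]
345 310 [0.4513 0.0866 0.0241] [223 128  59]
355 307 [0.4471 0.063  0.0203] [222  60  53]
335 297 [0.4597 0.1066 0.0594] [37 40 45]
333 290 [0.465  0.1066 0.0719] [137 145 153]
335 280 [0.4583 0.1105 0.0984] [32 35 40]
330 340 [0.4148 0.1688 0.0258] [154  25  28]
318 205 0.15713224 [ 0.0409 -0.0013 -0.0121]
318 250 0.16161528 [ 0.0213 -0.0013 -0.013 ]
318 290 0.16708632 [ 0.0024 -0.0014 -0.0126]
318 297 0.14456463 [ 0.0082 -0.0013 -0.0343]
318 320 0.12376864 [ 0.0089 -0.0013 -0.0557]
318 340 0.11691918 [ 0.0057 -0.0013 -0.0637]
400 250 0.18890575 [0.0137 0.041  0.0133]
```

View pics/s2c.png

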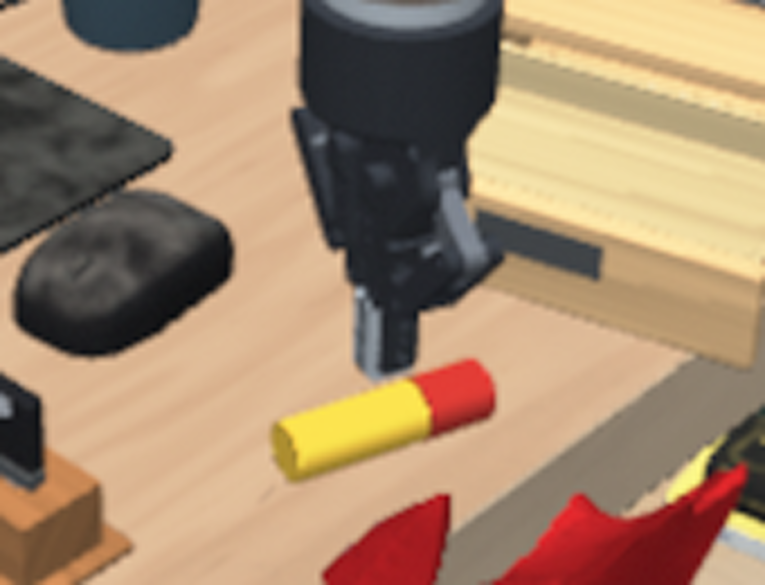

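Run:
```python
from h import *
c=pickle.load(open('scene2.pkl','rb'));P=cloud(c)
for v in range(288,310): print(v,[tuple(P[v,u].round(3)) for u in (330,334,337,340)])
w=pickle.load(open('wrist2.pkl','rb'))
z=w['z_map'];K=w['intrinsics'];M=w['mount']
for v in range(286,345,3):
  s=[]
  for u in (306,318,330):
    x=u-K[0,2];y=v-K[1,2];r=np.hypot(x,y);th=r/K[0,0]
    d=np.array([x/r*np.tan(th),y/r*np.tan(th),1])*z[v,u];s.append((M[:3,:3]@d+M[:3,3]).round(4).tolist())
  print(v,s)
```

```text
288 [(np.float64(0.471), np.float64(0.108), np.float64(0.074)), (np.float64(0.462), np.float64(0.108), np.float64(0.079)), (np.float64(0.447), np.float64(0.117), np.float64(0.091)), (np.float64(0.44), np.float64(0.118), np.float64(0.094))]
289 [(np.float64(0.472), np.float64(0.107), np.float64(0.071)), (np.float64(0.464), np.float64(0.105), np.float64(0.074)), (np.float64(-0.079), np.float64(0.761), np.float64(0.682)), (np.float64(0.44), np.float64(0.118), np.float64(0.093))]
290 [(np.float64(0.472), np.float64(0.107), np.float64(0.069)), (np.float64(0.462), np.float64(0.107), np.float64(0.074)), (np.float64(0.449), np.float64(0.116), np.float64(0.085)), (np.float64(0.438), np.float64(0.12), np.float64(0.092))]
291 [(np.float64(0.469), np.float64(0.11), np.float64(0.069)), (np.float64(0.462), np.float64(0.107), np.float64(0.071)), (np.float64(0.455), np.float64(0.108), np.float64(0.076)), (np.float64(-0.079), np.float64(0.761), np.float64(0.682))]
292 [(np.float64(0.472), np.float64(0.107), np.float64(0.064)), (np.float64(0.463), np.float64(0.106), np.float64(0.068)), (np.float64(0.4
[... 5217 characters left out ...]
2 [[0.0083, -0.0053, -0.0561], [0.0086, -0.0013, -0.0566], [0.0086, 0.0027, -0.0567]]
325 [[0.0088, -0.0052, -0.0593], [0.0084, -0.0013, -0.0584], [0.0089, 0.0026, -0.0594]]
328 [[0.0081, -0.0052, -0.0601], [0.0074, -0.0013, -0.0586], [0.0084, 0.0026, -0.0606]]
331 [[0.0089, -0.0051, -0.0636], [0.0083, -0.0013, -0.0625], [0.0082, 0.0026, -0.0623]]
334 [[0.0095, -0.005, -0.0667], [0.0082, -0.0013, -0.0642], [0.0097, 0.0024, -0.0671]]
337 [[0.0096, -0.0049, -0.0687], [0.0065, -0.0013, -0.0633], [0.0101, 0.0023, -0.0696]]
340 [[0.0093, -0.0049, -0.0701], [0.0057, -0.0013, -0.0637], [0.0094, 0.0023, -0.0703]]
343 [[0.0094, -0.0048, -0.0721], [0.0044, -0.0013, -0.0634], [0.0096, 0.0023, -0.0724]]
```

Both cameras show the shut fingertips about 32 mm behind the reported TCP (tool z −0.032, world z 0.044). The interface text says 8 mm ahead, so that figure is about 40 mm off. The glue stick hasn't moved. I'll open here and go 42 mm lower.

Call:
send_rows(increments=[[[0, 0, 0, 0, 0, 0], [0, 0, 0, 0, 0, 0], [0, 0, 0, 0, 0, 0], [0, 0, 0, 0, 0, 0], [0, 0, 0, 0, 0, 0]]], grip=0)

```text
clock: 4.38
eef_pos: [0.4684, 0.0962, 0.0125]
tool_rot: [0.814, 0.581, 0.0, 0.0]
ft_force: [0.2, 0.3, -0.0]
grip_width: 0.0855
```

Call:
send_rows(increments=[[[0, 0, 0.3, 0, 0, 0], [0, 0, 0.3, 0, 0, 0], [0, 0, 0.24, 0, 0, 0], [0, 0, 0, 0, 0, 0]]])

```text
clock: 4.88
eef_pos: [0.4674, 0.096, -0.0304]
tool_rot: [0.814, 0.581, -0.001, -0.0]
ft_force: [0.5, 0.1, 0.4]
grip_width: 0.0855
```

```bash
cat > snap.py <<'E'
import sys
from workcell import *
import cv2,pickle
for a in sys.argv[1:]:
    n,k=a.split(':');o=get_obs();c=camera(n);c['o']=o
    pickle.dump(c,open(k+'.pkl','wb'));cv2.imwrite(f'pics/{k}.png',c['color'][:,:,::-1])
print({k:v.round(3) if hasattr(v,'round') else v for k,v in o.items() if k in('clock','eef_pos','ft_force','grip_width','joint_pos')})
E
python3 snap.py wrist:w3
```

```text
{'clock': 4.875, 'joint_pos': array([ 0.203,  0.44 , -0.398,  0.735, -0.   ,  2.105]), 'eef_pos': array([ 0.467,  0.096, -0.03 ]), 'ft_force': array([0.52 , 0.07 , 0.427]), 'grip_width': 0.0855035271571543}
```

View pics/w3.png

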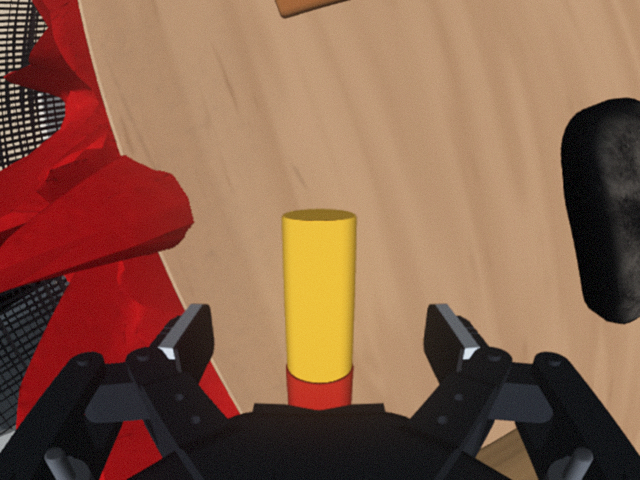

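The glue stick lies between the pads, centred at u=319. Closing now.

Call:
send_rows(increments=[[[0, 0, 0, 0, 0, 0], [0, 0, 0, 0, 0, 0], [0, 0, 0, 0, 0, 0], [0, 0, 0, 0, 0, 0], [0, 0, 0, 0, 0, 0]]], grip=1)

```text
clock: 5.55
eef_pos: [0.4701, 0.097, -0.0267]
tool_rot: [0.814, 0.581, 0.002, 0.0]
ft_force: [-3.1, 0.2, 16.1]
grip_width: 0.024
```

Call:
send_rows(increments=[[[0, 0, -0.4, 0, 0, 0], [0, 0, -0.5, 0, 0, 0], [0, 0, -0.6, 0, 0, 0], [0, 0, -0.2, 0, 0, 0], [0, 0, 0, 0, 0, 0]]])

```text
clock: 6.18
eef_pos: [0.4689, 0.0963, 0.0559]
tool_rot: [0.814, 0.581, 0.001, 0.0]
ft_force: [0.2, -0.6, -0.1]
grip_width: 0.0241
```

```bash
python3 snap.py wrist:w4 scene:s4; python3 plan.py .5393 -.0778 .06 14 12
```

```text
{'clock': 6.225, 'joint_pos': array([ 0.203,  0.321, -0.303,  0.948, -0.   ,  2.105]), 'eef_pos': array([0.468, 0.096, 0.055]), 'ft_force': array([ 0.561, -0.836, -0.227]), 'grip_width': 0.024445447147595875}
6.28 [0.4675 0.0961 0.0545] [ 11.6  18.4 -17.4  54.3  -0.  120.6] 0.02403852470365715
[[-0.24, 0.21, -0.01, 0.0, 0.0, -0.27], [-0.24, 0.2, -0.01, 0.0, 0.0, -0.28], [-0.25, 0.18, -0.01, 0.0, 0.0, -0.27], [-0.26, 0.17, -0.01, 0.0, 0.0, -0.28], [-0.27, 0.16, -0.01, 0.0, 0.0, -0.27], [-0.28, 0.15, -0.01, 0.0, 0.0, -0.28], [-0.28, 0.13, -0.01, 0.0, 0.0, -0.27], [-0.29, 0.12, -0.01, 0.0, 0.0, -0.28]]
[[-0.3, 0.1, -0.01, 0.0, 0.0, -0.27], [-0.3, 0.09, -0.01, 0.0, 0.0, -0.28], [-0.31, 0.07, -0.01, 0.0, 0.0, -0.27], [-0.3, 0.06, 0.0, -0.01, 0.0, -0.28]]
max 0.31 end [ 0.5391 -0.0776  0.06  ]
```

View pics/w4.png

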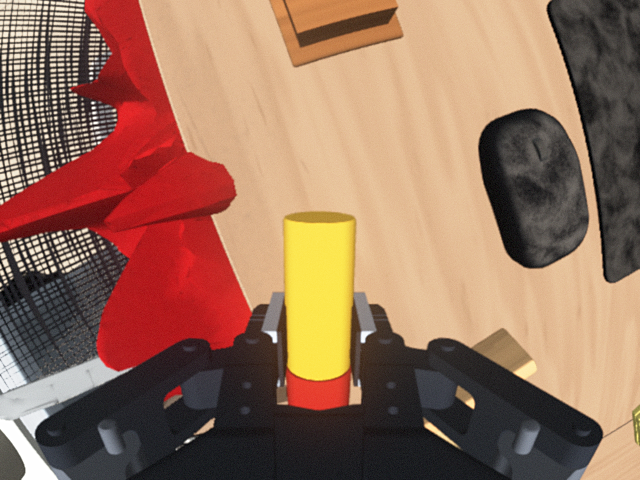

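View pics/s4.png

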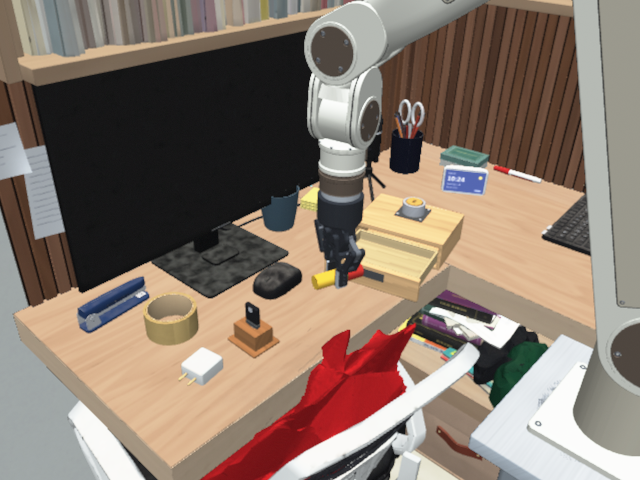

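The glue stick is held (width 24 mm). I'll find where it sits in the tool frame.

```bash
cat >> h.py <<'E'
def wtool(w,u,v):
    K=w['intrinsics'];x=u-K[0,2];y=v-K[1,2];r=np.hypot(x,y);th=r/K[0,0];z=w['z_map'][v,u]
    d=np.array([x/r*np.tan(th),y/r*np.tan(th),1])*z;M=w['mount'];return (M[:3,:3]@d+M[:3,3]).round(4)
E
python3 - <<'E'
from h import *
w=pickle.load(open('w4.pkl','rb'))
for p in [(319,216),(319,225),(319,300),(319,365),(290,250),(348,250),(270,300),(275,296),(366,296)]: print(p,wtool(w,*p))
E
```

```text
(319, 216) [ 0.0408 -0.001  -0.0369]
(319, 225) [ 0.0405 -0.001  -0.051 ]
(319, 300) [ 0.014  -0.001  -0.0506]
(319, 365) [-0.0117 -0.001  -0.0522]
(290, 250) [ 0.0309 -0.0109 -0.0467]
(348, 250) [ 0.0656 -0.0011 -0.1684]
(270, 300) [ 0.0087 -0.0197 -0.0386]
(275, 296) [ 0.0082 -0.0183 -0.0336]
(366, 296) [ 0.0083  0.0176 -0.0337]
```

Call:
send_rows(increments=[[[-0.24, 0.21, -0.05, 0, 0, -0.27], [-0.24, 0.2, -0.05, 0, 0, -0.28], [-0.25, 0.18, 0, 0, 0, -0.27], [-0.26, 0.17, 0, 0, 0, -0.28], [-0.27, 0.16, 0, 0, 0, -0.27], [-0.28, 0.15, 0, 0, 0, -0.28], [-0.28, 0.13, 0, 0, 0, -0.27], [-0.29, 0.12, 0, 0, 0, -0.28]]])

```text
clock: 7.28
eef_pos: [0.5155, -0.0198, 0.0588]
tool_rot: [0.688, 0.726, -0.001, -0.001]
ft_force: [-0.5, -0.2, -0.4]
grip_width: 0.0238
```

Call:
send_rows(increments=[[[-0.3, 0.1, 0, 0, 0, -0.27], [-0.3, 0.09, 0, 0, 0, -0.28], [-0.31, 0.07, 0, 0, 0, -0.27], [-0.3, 0.06, 0, 0, 0, -0.28], [0, 0, 0, 0, 0, 0]]])

```text
clock: 7.9
eef_pos: [0.5392, -0.078, 0.0589]
tool_rot: [0.616, 0.787, -0.001, -0.001]
ft_force: [-1.1, -0.4, -0.1]
grip_width: 0.0243
```

```bash
python3 snap.py wrist:w5 scene:s5 top:t5;  python3 plan.py .5393 -.0778 -.007 14 5
```

```text
{'clock': 8.0, 'joint_pos': array([-0.142,  0.434, -0.115,  1.025,  0.   ,  1.185]), 'eef_pos': array([ 0.539, -0.077,  0.059]), 'ft_force': array([-0.03 ,  0.623, -0.913]), 'grip_width': 0.023873732440695117}
8.05 [ 0.539  -0.0769  0.0596] [-8.1 24.8 -6.6 58.7  0.  67.9] 0.024276109090558707
[[0.0, 0.0, 0.27, 0.0, 0.0, 0.0], [-0.01, 0.0, 0.27, 0.0, 0.0, 0.0], [0.0, 0.0, 0.26, 0.0, 0.0, 0.0], [-0.01, 0.0, 0.27, -0.01, 0.0, 0.0], [0.0, 0.0, 0.26, 0.0, -0.01, 0.0]]
max 0.27 end [ 0.5391 -0.0778 -0.0069]
```

View pics/w5.png

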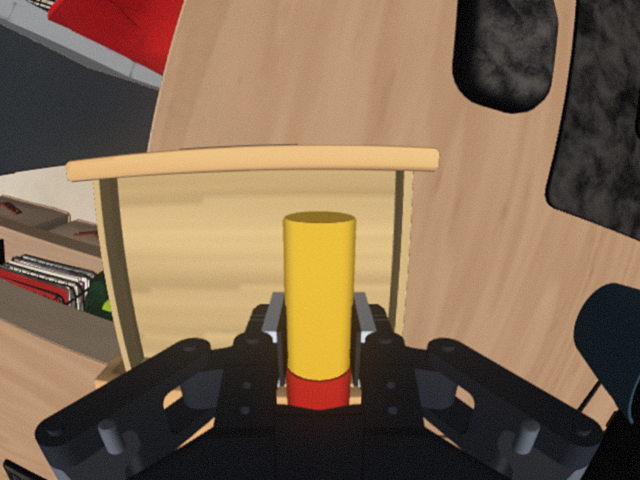

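View pics/t5.png

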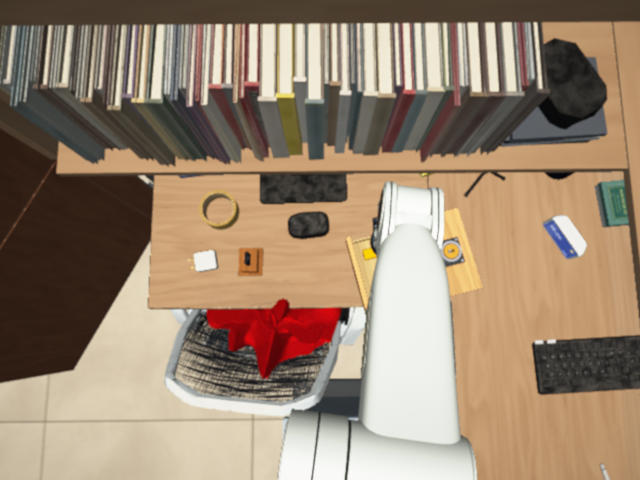

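The wrist view shows the stick parallel to the drawer sides (walls at u≈118 and 395, stick at 285–354). Lowering and releasing part-way.

Call:
send_rows(increments=[[[0, 0, 0.3, 0, 0, 0], [0, 0, 0.4, 0, 0, 0], [0, 0, 0.35, 0, 0, 0], [0, 0, 0.15, 0, 0, 0], [0, 0, 0.08, 0, 0, 0], [0, 0, 0, 0, 0, 0]]])

```text
clock: 8.8
eef_pos: [0.54, -0.0774, -0.0035]
tool_rot: [0.615, 0.788, 0.0, 0.0]
ft_force: [0.0, 0.4, 0.3]
grip_width: 0.0241
```

```bash
python3 snap.py wrist:w6
python3 - <<'E'
from h import *
w=pickle.load(open('w6.pkl','rb'))
for p in [(319,235),(319,300),(220,260),(220,300),(400,230)]: print(p,wtool(w,*p))
E
```

```text
{'clock': 8.8, 'joint_pos': array([-0.142,  0.506, -0.187,  0.878, -0.   ,  1.184]), 'eef_pos': array([ 0.54 , -0.077, -0.003]), 'ft_force': array([0.039, 0.41 , 0.302]), 'grip_width': 0.024076405411852082}
(319, 235) [ 0.0383 -0.0021 -0.0514]
(319, 300) [ 0.0155 -0.0021 -0.0516]
(220, 260) [ 0.0199 -0.0445 -0.0202]
(220, 300) [ 0.0016 -0.0458 -0.0212]
(400, 230) [ 0.033   0.0315 -0.0203]
```

View pics/w6.png

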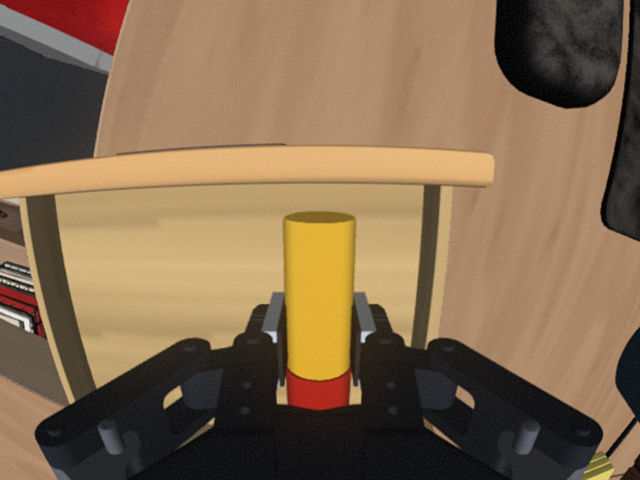

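The floor is about 4 mm below the stick's underside. I'll lower 3.5 mm more and release.

Call:
send_rows(increments=[[[0, 0, 0.07, 0, 0, 0], [0, 0, 0, 0, 0, 0]]])

```text
clock: 9.1
eef_pos: [0.5399, -0.0775, -0.0069]
tool_rot: [0.616, 0.788, 0.0, 0.0]
ft_force: [0.0, -0.6, -0.4]
grip_width: 0.0241
```

Call:
send_rows(increments=[[[0, 0, 0, 0, 0, 0], [0, 0, 0, 0, 0, 0], [0, 0, 0, 0, 0, 0]]], grip=0.52)

```text
clock: 9.48
eef_pos: [0.54, -0.0775, -0.0069]
tool_rot: [0.616, 0.788, 0.0, 0.0]
ft_force: [1.0, 1.0, -0.4]
grip_width: 0.0411
```

Call:
send_rows(increments=[[[0, 0, -0.3, 0, 0, 0], [0, 0, -0.5, 0, 0, 0], [0, 0, -0.6, 0, 0, 0], [0, 0, -0.6, 0, 0, 0], [0, 0, -0.5, 0, 0, 0]]])

```text
clock: 10.1
eef_pos: [0.5405, -0.0775, 0.1206]
tool_rot: [0.616, 0.788, 0.001, 0.001]
ft_force: [-0.8, 0.0, -0.3]
grip_width: 0.0407
```

```bash
python3 snap.py wrist:w7;python3 plan.py .529 .349 .12 102 20
```

```text
{'clock': 10.1, 'joint_pos': array([-0.143,  0.378, -0.027,  1.163,  0.   ,  1.184]), 'eef_pos': array([ 0.541, -0.078,  0.121]), 'ft_force': array([-0.8  ,  0.002, -0.288]), 'grip_width': 0.04071943506985131}
10.15 [ 0.5426 -0.0778  0.1241] [-8.2 21.5 -1.3 66.8 -0.  67.8] 0.04128188936913411
[[0.42, 0.09, 0.0, 0.0, 0.0, -0.44], [0.41, 0.12, 0.0, 0.0, 0.0, -0.44], [0.4, 0.15, 0.0, 0.0, 0.0, -0.44], [0.39, 0.18, 0.0, 0.0, 0.0, -0.44], [0.37, 0.21, 0.0, 0.0, 0.0, -0.44], [0.35, 0.24, 0.0, 0.0, 0.0, -0.44], [0.33, 0.27, 0.0, 0.0, 0.0, -0.44], [0.31, 0.29, 0.01, 0.0, 0.0, -0.44]]
[[0.29, 0.31, 0.0, 0.0, 0.0, -0.44], [0.26, 0.34, 0.01, 0.0, 0.0, -0.44], [0.24, 0.36, 0.0, 0.0, 0.0, -0.44], [0.21, 0.37, 0.01, 0.0, 0.01, -0.44], [0.18, 0.39, 0.01, 0.0, 0.0, -0.44], [0.15, 0.4, 0.0, 0.0, 0.01, -0.44], [0.12, 0.41, 0.01, 0.0, 0.0, -0.44], [0.09, 0.42, 0.0, 0.0, 0.01, -0.44]]
[[0.05, 0.42, 0.01, 0.0, 0.0, -0.44], [0.02, 0.43, 0.0, 0.0, 0.01, -0.44], [-0.01, 0.42, 0.01, 0.0, 0.0, -0.44], [-0.04, 0.43, 0.0, 0.0, 0.01, -0.44]]
max 0.44 end [0.529  0.3491 0.1202]
```

View pics/w7.png

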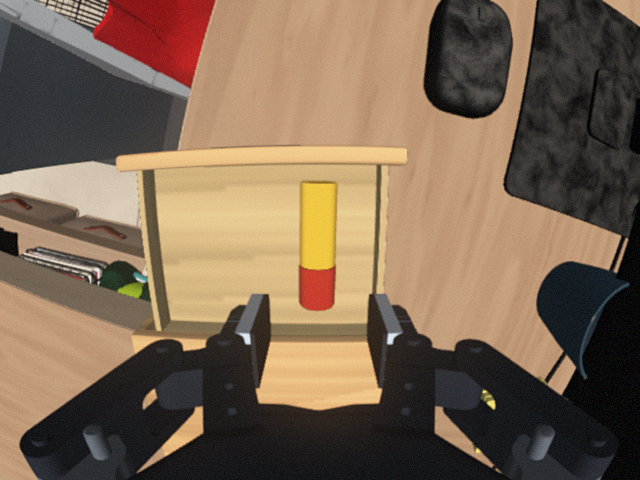

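The glue stick lies in the drawer (318,245). The charger's jaw direction is about 10°, nearly the current yaw, so I only need to translate.

```bash
python3 plan.py .529 .3495 .10 10 14
```

```text
10.15 [ 0.5426 -0.0778  0.1241] [-8.2 21.5 -1.3 66.8 -0.  67.8] 0.04128188936913411
[[0.6, 0.13, 0.03, 0.0, 0.0, 0.03], [0.6, 0.13, 0.03, 0.0, 0.0, 0.03], [0.6, 0.12, 0.03, 0.0, 0.0, 0.03], [0.6, 0.12, 0.03, 0.0, 0.0, 0.03], [0.6, 0.12, 0.03, 0.0, 0.0, 0.03], [0.6, 0.11, 0.04, 0.0, 0.0, 0.03], [0.6, 0.11, 0.03, 0.01, 0.0, 0.03], [0.6, 0.11, 0.04, 0.0, 0.0, 0.03]]
[[0.6, 0.1, 0.03, 0.01, 0.0, 0.03], [0.6, 0.1, 0.04, 0.0, 0.0, 0.03], [0.6, 0.1, 0.03, 0.01, 0.0, 0.03], [0.6, 0.09, 0.04, 0.0, 0.01, 0.02], [0.61, 0.09, 0.03, 0.01, 0.0, 0.03], [0.6, 0.09, 0.04, 0.0, 0.01, 0.02]]
max 0.61 end [0.529  0.3493 0.0999]
```

Call:
send_rows(increments=[[[0.6, 0.13, 0, 0, 0, 0.03], [0.6, 0.13, 0, 0, 0, 0.03], [0.6, 0.12, 0, 0, 0, 0.03], [0.6, 0.12, 0, 0, 0, 0.03], [0.6, 0.12, 0, 0, 0, 0.03], [0.6, 0.11, 0, 0, 0, 0.03], [0.6, 0.11, 0, 0, 0, 0.03], [0.6, 0.11, 0, 0, 0, 0.03]]], grip=0)

```text
clock: 11.15
eef_pos: [0.5324, 0.1681, 0.1187]
tool_rot: [0.632, 0.775, 0.0, 0.0]
ft_force: [-1.0, -0.2, 0.2]
grip_width: 0.0851
```

Call:
send_rows(increments=[[[0.6, 0.1, 0, 0, 0, 0.03], [0.6, 0.1, 0, 0, 0, 0.03], [0.6, 0.1, 0, 0, 0, 0.03], [0.6, 0.09, 0.1, 0, 0, 0.03], [0.61, 0.09, 0.2, 0, 0, 0.03], [0.6, 0.09, 0.18, 0, 0, 0.03], [0, 0, 0, 0, 0, 0]]])

```text
clock: 12.02
eef_pos: [0.5254, 0.3515, 0.0934]
tool_rot: [0.643, 0.766, -0.0, -0.0]
ft_force: [-0.4, -0.6, -0.3]
grip_width: 0.0851
```

```bash
python3 snap.py wrist:w8
```

```text
{'clock': 12.025, 'joint_pos': array([0.59 , 0.565, 0.2  , 1.206, 0.   , 1.986]), 'eef_pos': array([0.525, 0.351, 0.093]), 'ft_force': array([-0.354, -0.557, -0.257]), 'grip_width': 0.08512954257552972}
```

View pics/w8.png

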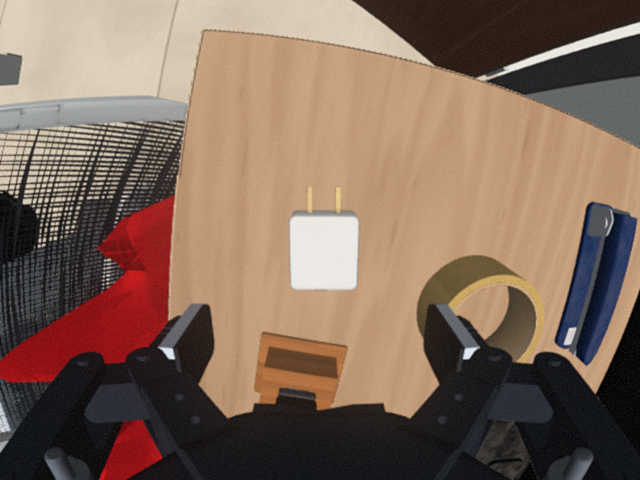

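```bash
python3 - <<'E'
from h import *
w=pickle.load(open('w8.pkl','rb'))
for p in [(324,215),(324,280),(292,249),(356,249)]: print(p,wpix(w,*p,.028).round(4),wtool(w,*p))
print(wpix(w,324,250,.028))
E
python3 plan.py .5295 .3495 -.024 10 8
```

```text
(324, 215) [0.5226 0.3744 0.028 ] [0.022  0.0014 0.071 ]
(324, 280) [0.5305 0.3309 0.028 ] [-0.0217  0.0015  0.0668]
(292, 249) [0.506  0.3485 0.028 ] [-0.0001 -0.0197  0.0674]
(356, 249) [0.5473 0.3558 0.028 ] [-0.      0.0226  0.0671]
[0.52674115 0.35150772 0.028     ]
12.07 [0.5258 0.3502 0.0938] [ 33.7  32.3  11.4  69.1  -0.  113.8] 0.08543307412121963
[[0.0, 0.01, 0.29, 0.0, 0.0, 0.0], [0.0, 0.01, 0.3, 0.0, 0.0, 0.0], [0.0, 0.01, 0.29, 0.0, 0.0, 0.0], [-0.01, 0.01, 0.3, 0.0, 0.0, 0.0], [0.0, 0.01, 0.29, 0.0, 0.0, 0.0], [-0.01, 0.01, 0.3, 0.0, 0.0, 0.0], [0.0, 0.01, 0.29, 0.0, 0.0, 0.0], [-0.01, 0.0, 0.3, 0.0, 0.0, -0.01]]
max 0.3 end [ 0.5294  0.3493 -0.0242]
```

Call:
send_rows(increments=[[[0, 0.05, 0.4, 0, 0, 0], [0, 0, 0.5, 0, 0, 0], [0, 0, 0.5, 0, 0, 0], [0, 0, 0.5, 0, 0, 0], [0, 0, 0.3, 0, 0, 0], [0, 0, 0.15, 0, 0, 0], [0, 0, 0, 0, 0, 0]]])

```text
clock: 12.95
eef_pos: [0.5289, 0.3499, -0.0233]
tool_rot: [0.644, 0.765, -0.0, 0.0]
ft_force: [-0.7, -0.5, 0.2]
grip_width: 0.0853
```

Call:
send_rows(increments=[[[0, 0, 0, 0, 0, 0], [0, 0, 0, 0, 0, 0], [0, 0, 0, 0, 0, 0], [0, 0, 0, 0, 0, 0]]], grip=1)

```text
clock: 13.45
eef_pos: [0.5296, 0.3508, -0.0223]
tool_rot: [0.644, 0.765, 0.001, 0.0]
ft_force: [-0.0, 0.6, 5.4]
grip_width: 0.0454
```

Call:
send_rows(increments=[[[0, 0, -0.4, 0, 0, 0], [0, 0, -0.5, 0, 0, 0], [0, 0, -0.6, 0, 0, 0], [0, 0, -0.6, 0, 0, 0], [0, 0, -0.5, 0, 0, 0], [0, 0, 0, 0, 0, 0]]])

```text
clock: 14.2
eef_pos: [0.53, 0.351, 0.1084]
tool_rot: [0.644, 0.765, 0.002, 0.001]
ft_force: [0.3, -0.1, -1.1]
grip_width: 0.0447
```

```bash
python3 snap.py wrist:w9;python3 plan.py .4636 -.0967 .10 14 16;  python3 - <<'E'
from h import *
w=pickle.load(open('w9.pkl','rb'))
for p in [(324,215),(320,240),(320,280),(320,300),(300,280),(345,280)]: print(p,wtool(w,*p))
E
```

```text
{'clock': 14.2, 'joint_pos': array([ 0.585,  0.557,  0.228,  1.237, -0.   ,  1.984]), 'eef_pos': array([0.53 , 0.351, 0.108]), 'ft_force': array([ 0.263, -0.104, -1.075]), 'grip_width': 0.04470334059839448}
14.25 [0.529  0.3503 0.1066] [ 33.5  32.   12.9  70.8  -0.  113.7] 0.04499121219196765
[[-0.54, -0.18, 0.01, 0.0, 0.0, -0.03], [-0.54, -0.18, 0.01, 0.0, 0.0, -0.03], [-0.53, -0.18, 0.01, 0.0, 0.0, -0.03], [-0.53, -0.18, 0.01, 0.0, 0.0, -0.03], [-0.53, -0.19, 0.01, 0.0, 0.0, -0.02], [-0.53, -0.19, 0.01, 0.0, 0.0, -0.03], [-0.53, -0.19, 0.01, 0.0, 0.0, -0.02], [-0.53, -0.19, 0.01, 0.0, 0.0, -0.03]]
[[-0.53, -0.2, 0.01, 0.0, 0.0, -0.02], [-0.53, -0.2, 0.01, 0.0, 0.0, -0.03], [-0.53, -0.2, 0.0, 0.0, 0.0, -0.02], [-0.53, -0.2, 0.01, 0.0, 0.0, -0.03], [-0.53, -0.21, 0.0, 0.0, 0.0, -0.02], [-0.52, -0.21, 0.01, 0.0, 0.0, -0.03], [-0.53, -0.21, 0.0, 0.0, 0.0, -0.02], [-0.52, -0.2, 0.01, 0.01, 0.0, -0.03]]
max 0.54 end [ 0.4638 -0.0966  0.0998]
(324, 215) [0.0149 0.002  0.1092]
(320, 240) [-0.0049 -0.0011  0.1099]
(320, 280) [ 0.0216 -0.0017 -0.0487]
(320, 300) [ 0.0145 -0.0017 -0.0497]
(300, 280) [ 0.0219 -0.0085 -0.0495]
(345, 280) [ 0.0216  0.0069 -0.0489]
```

View pics/w9.png

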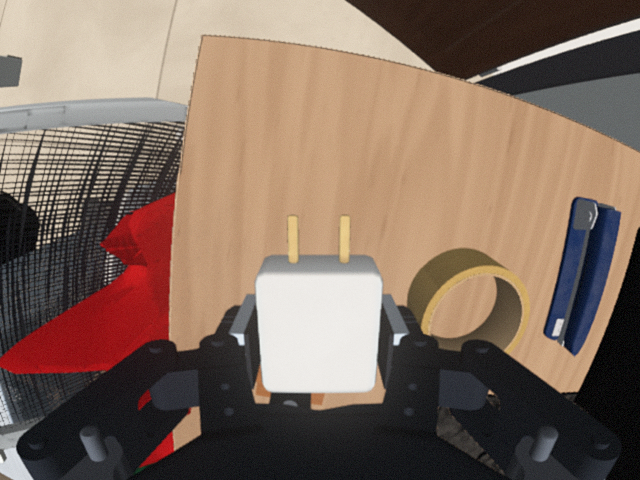

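The charger is held squarely across its y, with its top at tool z −0.049. Moving to the drawer.

Call:
send_rows(increments=[[[-0.5, -0.18, 0, 0, 0, -0.03], [-0.54, -0.18, 0, 0, 0, -0.03], [-0.54, -0.18, 0, 0, 0, -0.03], [-0.54, -0.18, 0, 0, 0, -0.03], [-0.54, -0.19, 0, 0, 0, -0.02], [-0.54, -0.19, 0, 0, 0, -0.03], [-0.53, -0.19, 0, 0, 0, -0.02], [-0.53, -0.19, 0, 0, 0, -0.03]]])

```text
clock: 15.25
eef_pos: [0.4943, 0.1257, 0.1043]
tool_rot: [0.629, 0.777, -0.002, -0.001]
ft_force: [-0.4, 0.1, -1.2]
grip_width: 0.045
```

Call:
send_rows(increments=[[[-0.53, -0.2, 0, 0, 0, -0.02], [-0.53, -0.2, 0, 0, 0, -0.03], [-0.53, -0.2, 0, 0, 0, -0.02], [-0.53, -0.2, 0.1, 0, 0, -0.03], [-0.53, -0.21, 0.2, 0, 0, -0.02], [-0.52, -0.21, 0.2, 0, 0, -0.03], [-0.53, -0.21, 0.2, 0, 0, -0.02], [-0.52, -0.2, 0.2, 0, 0, -0.03]]])

```text
clock: 16.25
eef_pos: [0.4617, -0.0973, 0.0593]
tool_rot: [0.615, 0.788, -0.001, -0.002]
ft_force: [0.4, -0.5, -1.0]
grip_width: 0.045
```

Call:
send_rows(increments=[[[0, 0, 0, 0, 0, 0], [0, 0, 0, 0, 0, 0]]])

```text
clock: 16.5
eef_pos: [0.4628, -0.0962, 0.0606]
tool_rot: [0.616, 0.788, -0.0, -0.001]
ft_force: [0.5, 0.4, -1.5]
grip_width: 0.0445
```

```bash
python3 snap.py wrist:w10;python3 plan.py .4636 -.0967 -.002 14 8
```

```text
{'clock': 16.5, 'joint_pos': array([-2.050e-01,  3.070e-01, -3.070e-01,  9.600e-01,  1.000e-03,
        1.121e+00]), 'eef_pos': array([ 0.463, -0.096,  0.061]), 'ft_force': array([ 0.482,  0.425, -1.452]), 'grip_width': 0.044452950071616544}
16.55 [ 0.4632 -0.0961  0.061 ] [-11.7  17.5 -17.5  55.    0.   64.2] 0.045005781354641075
[[0.0, 0.0, 0.16, 0.0, 0.0, 0.0], [0.0, 0.0, 0.16, 0.0, 0.0, 0.0], [0.0, 0.0, 0.16, 0.0, 0.0, 0.0], [0.0, 0.0, 0.16, 0.0, 0.0, 0.0], [0.0, 0.0, 0.15, 0.0, 0.0, 0.0], [-0.01, 0.0, 0.16, 0.0, 0.0, 0.0], [0.0, 0.0, 0.15, 0.0, 0.0, 0.0], [-0.01, 0.0, 0.16, -0.01, 0.0, 0.01]]
max 0.16 end [ 0.4634 -0.097  -0.002 ]
```

View pics/w10.png

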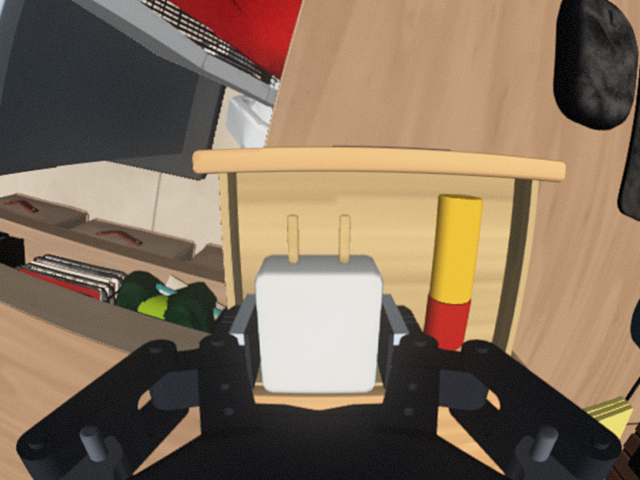

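Clear of the wall and the glue stick; lowering.

Call:
send_rows(increments=[[[0, 0, 0.25, 0, 0, 0], [0, 0, 0.35, 0, 0, 0], [0, 0, 0.3, 0, 0, 0], [0, 0, 0.2, 0, 0, 0], [0, 0, 0.1, 0, 0, 0], [0, 0, 0, 0, 0, 0]]])

```text
clock: 17.3
eef_pos: [0.4635, -0.0966, 0.0013]
tool_rot: [0.615, 0.788, -0.0, -0.0]
ft_force: [-0.1, 0.3, -0.5]
grip_width: 0.0447
```

```bash
python3 snap.py wrist:w11
python3 - <<'E'
from h import *
w=pickle.load(open('w11.pkl','rb'))
for p in [(320,300),(240,260),(220,230),(405,270)]: print(p,wtool(w,*p))
E
```

```text
{'clock': 17.3, 'joint_pos': array([-0.205,  0.385, -0.378,  0.808,  0.   ,  1.12 ]), 'eef_pos': array([ 0.463, -0.097,  0.001]), 'ft_force': array([-0.086,  0.341, -0.522]), 'grip_width': 0.044711602179359176}
(320, 300) [ 0.0146 -0.0018 -0.0495]
(240, 260) [ 0.0187 -0.0365 -0.0163]
(220, 230) [ 0.032  -0.0448 -0.0158]
(405, 270) [ 0.0141  0.0358 -0.0163]
```

View pics/w11.png

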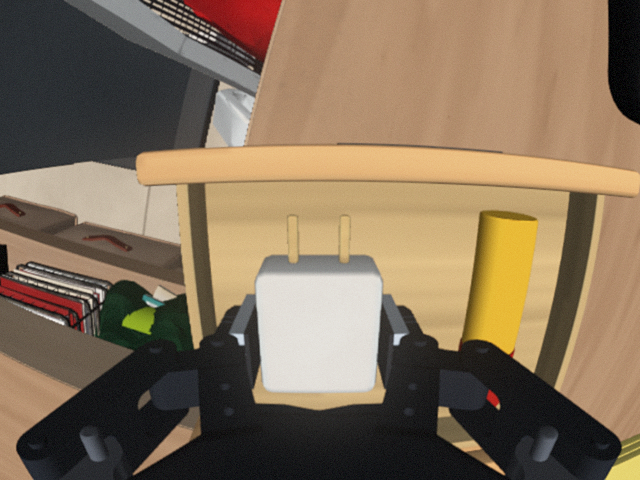

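Run:
```python
from h import *
w=pickle.load(open('w11.pkl','rb'))
for p in [(470,375),(480,390),(450,370),(500,400),(505,300),(420,380),(395,320),(150,370),(190,260)]: print(p,wtool(w,*p))
```

```text
(470, 375) [ 0.004   0.0423 -0.0832]
(480, 390) [-0.0013  0.0463 -0.0844]
(450, 370) [ 0.0052  0.0362 -0.0814]
(500, 400) [ 0.0059  0.0451 -0.0985]
(505, 300) [ 0.009   0.074  -0.0411]
(420, 380) [ 0.0156  0.0212 -0.0993]
(395, 320) [ 0.0096  0.0239 -0.0558]
(150, 370) [ 0.0105 -0.048  -0.0906]
(190, 260) [ 0.0254 -0.0516 -0.038 ]
```

Call:
send_rows(increments=[[[0, 0, 0.09, 0, 0, 0], [0, 0, 0, 0, 0, 0]]])

```text
clock: 17.6
eef_pos: [0.4635, -0.0968, -0.003]
tool_rot: [0.616, 0.788, -0.0, -0.0]
ft_force: [0.0, -0.4, -0.8]
grip_width: 0.0446
```

Call:
send_rows(increments=[[[0, 0, 0, 0, 0, 0], [0, 0, 0, 0, 0, 0], [0, 0, 0, 0, 0, 0]]], grip=0.36)

```text
clock: 17.98
eef_pos: [0.4638, -0.0969, -0.0028]
tool_rot: [0.616, 0.788, 0.0, 0.0]
ft_force: [-0.3, 0.5, -0.1]
grip_width: 0.0548
```

Call:
send_rows(increments=[[[0, 0, -0.2, 0, 0, 0], [0, 0, -0.4, 0, 0, 0], [0, 0, -0.6, 0, 0, 0], [0, 0, -0.6, 0, 0, 0], [0, 0, -0.2, 0, 0, 0]]])

```text
clock: 18.6
eef_pos: [0.4652, -0.0971, 0.0994]
tool_rot: [0.616, 0.788, 0.001, 0.002]
ft_force: [0.4, 0.2, -0.4]
grip_width: 0.0551
```

Call:
send_rows(increments=[[[0.5, 0.2, 0, 0, 0, 0], [0.6, 0.2, 0, 0, 0, 0], [0.6, 0.2, 0, 0, 0, 0], [0.4, 0.16, 0, 0, 0, 0], [0, 0, 0, 0, 0, 0]]], grip=1)

```text
clock: 19.23
eef_pos: [0.4747, 0.0154, 0.0965]
tool_rot: [0.614, 0.789, -0.0, -0.0]
ft_force: [0.7, -0.2, -0.0]
grip_width: 0.0
```

```bash
python3 snap.py wrist:w12 scene:s12;python3 plan.py .4749 .0154 -.012 14 5
```

```text
{'clock': 19.275, 'joint_pos': array([ 0.031,  0.27 , -0.25 ,  1.051, -0.   ,  1.356]), 'eef_pos': array([0.475, 0.015, 0.097]), 'ft_force': array([-0.497,  0.025,  0.093]), 'grip_width': 0.00023207069849729252}
19.32 [0.4745 0.014  0.0966] [  1.7  15.5 -14.4  60.2  -0.   77.7] 1.695046739830001e-05
[[0.0, 0.0, 0.43, 0.0, 0.0, 0.0], [0.01, 0.0, 0.44, 0.0, 0.0, 0.0], [0.0, 0.01, 0.43, 0.0, 0.0, 0.0], [0.01, 0.0, 0.44, 0.0, 0.0, 0.0], [0.0, 0.01, 0.43, -0.01, 0.0, 0.0]]
max 0.44 end [ 0.4751  0.0152 -0.0119]
```

View pics/s12.png

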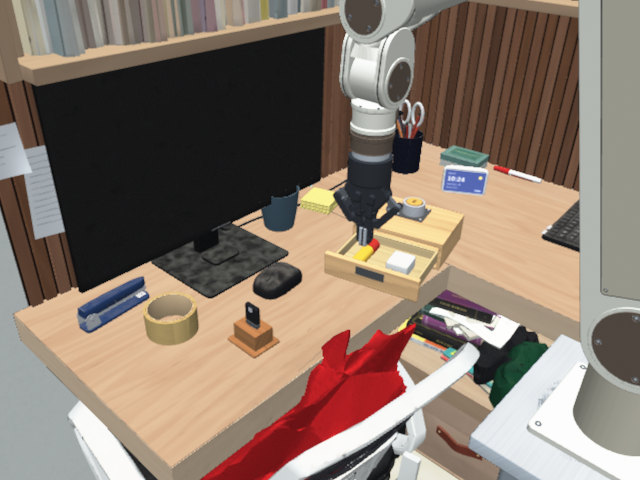

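Both items lie in the drawer (glue 368,250; charger 400,262). Descending in front of the face, then pushing.

Call:
send_rows(increments=[[[0, 0, 0.4, 0, 0, 0], [0, 0, 0.5, 0, 0, 0], [0, 0, 0.6, 0, 0, 0], [0, 0, 0.5, 0, 0, 0], [0, 0, 0.17, 0, 0, 0], [0, 0, 0, 0, 0, 0]]])

```text
clock: 20.08
eef_pos: [0.4747, 0.0137, -0.0117]
tool_rot: [0.616, 0.788, -0.0, -0.0]
ft_force: [0.9, -0.5, 0.3]
grip_width: 0.0001
```

Call:
send_rows(increments=[[[-0.2, 0, 0, 0, 0, 0], [-0.2, 0, 0, 0, 0, 0], [-0.2, 0, 0, 0, 0, 0], [-0.2, 0, 0, 0, 0, 0], [-0.2, 0, 0, 0, 0, 0], [-0.2, 0, 0, 0, 0, 0]]])

```text
clock: 20.82
eef_pos: [0.4899, -0.0445, -0.0114]
tool_rot: [0.615, 0.788, 0.0, 0.0]
ft_force: [0.4, 3.8, 0.5]
grip_width: -0.0002
```

```bash
python3 snap.py wrist:w13
```

```text
{'clock': 20.825, 'joint_pos': array([-0.091,  0.432, -0.343,  0.795,  0.   ,  1.235]), 'eef_pos': array([ 0.49 , -0.044, -0.011]), 'ft_force': array([0.363, 3.757, 0.515]), 'grip_width': -0.00019240258215834507}
```

View pics/w13.png

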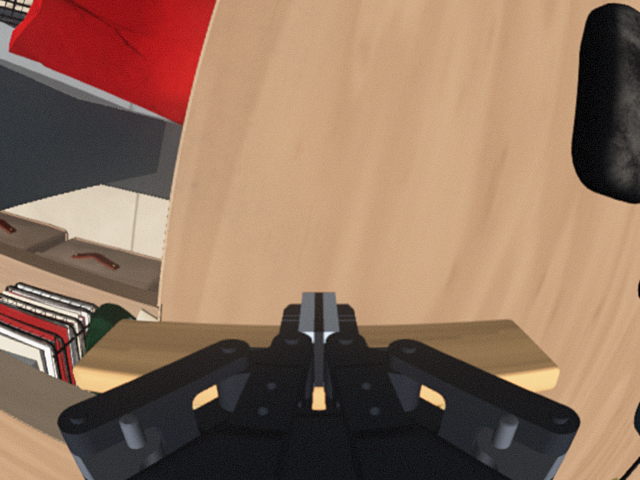

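The drawer is moving with 4 N of resistance, about 87 mm to go.

Call:
send_rows(increments=[[[-0.2, 0, 0, 0, 0, 0], [-0.2, 0, 0, 0, 0, 0], [-0.2, 0, 0, 0, 0, 0], [-0.2, 0, 0, 0, 0, 0], [-0.2, 0, 0, 0, 0, 0], [-0.2, 0, 0, 0, 0, 0], [-0.2, 0, 0, 0, 0, 0], [-0.15, 0, 0, 0, 0, 0]]])

```text
clock: 21.88
eef_pos: [0.5084, -0.1198, -0.0116]
tool_rot: [0.616, 0.788, -0.0, -0.0]
ft_force: [-0.3, 3.0, 1.4]
grip_width: 0.0
```

Call:
send_rows(increments=[[[-0.06, 0, 0, 0, 0, 0], [-0.06, 0, 0, 0, 0, 0], [-0.06, 0, 0, 0, 0, 0]]])

```text
clock: 22.25
eef_pos: [0.5098, -0.1256, -0.0115]
tool_rot: [0.615, 0.788, 0.002, -0.002]
ft_force: [-2.4, 12.1, 6.4]
grip_width: -0.0004
```

Call:
send_rows(increments=[[[-0.04, 0, 0, 0, 0, 0], [-0.04, 0, 0, 0, 0, 0], [0, 0, 0, 0, 0, 0]]])

```text
clock: 22.62
eef_pos: [0.5097, -0.1253, -0.0115]
tool_rot: [0.614, 0.789, 0.004, -0.005]
ft_force: [-4.3, 17.6, 8.6]
grip_width: 0.0
```

The push met a hard stop at s≈0.245 (17 N), close to the expected shut position. Backing off and checking.

Call:
send_rows(increments=[[[0.3, 0, 0, 0, 0, 0], [0.4, 0, -0.4, 0, 0, 0], [0.5, 0, -0.6, 0, 0, 0], [0.6, 0, -0.6, 0, 0, 0], [0.6, 0, -0.6, 0, 0, 0], [0.6, 0, -0.3, 0, 0, 0], [0.6, 0, 0, 0, 0, 0], [0.6, 0, 0, 0, 0, 0]]])

```text
clock: 23.62
eef_pos: [0.4608, 0.0724, 0.1139]
tool_rot: [0.616, 0.788, -0.0, 0.001]
ft_force: [0.1, 0.9, -0.2]
grip_width: -0.0004
```

```bash
python3 snap.py scene:s14 top:t14; python3 plan.py .525 .2365 .16 90 10
python3 - <<'E'
from h import *
c=pickle.load(open('t14.pkl','rb'));P=cloud(c)
im=c['color'][165:320,140:500,::-1];cv2.imwrite('pics/t14c.png',cv2.resize(im,None,fx=2.2,fy=2.2,interpolation=cv2.INTER_CUBIC))
E
```

```text
{'clock': 23.675, 'joint_pos': array([ 1.610e-01,  2.360e-01, -2.480e-01,  1.087e+00,  1.000e-03,
        1.485e+00]), 'eef_pos': array([0.46 , 0.075, 0.114]), 'ft_force': array([-0.043,  1.731, -1.337]), 'grip_width': 0.000174997197313258}
23.73 [0.4601 0.0735 0.1136] [  9.1  13.5 -14.2  62.3  -0.   84.9] 8.683495636578351e-05
[[0.28, 0.21, -0.09, 0.0, 0.0, -0.76], [0.25, 0.24, -0.09, 0.0, 0.0, -0.76], [0.22, 0.27, -0.09, 0.0, 0.0, -0.76], [0.18, 0.3, -0.09, 0.0, 0.0, -0.76], [0.14, 0.32, -0.09, 0.0, 0.0, -0.76], [0.1, 0.34, -0.1, 0.0, 0.0, -0.76], [0.05, 0.35, -0.09, 0.0, 0.0, -0.75], [0.01, 0.35, -0.1, 0.0, 0.0, -0.76]]
[[-0.04, 0.35, -0.09, 0.0, 0.0, -0.75], [-0.08, 0.34, -0.1, 0.0, 0.0, -0.76]]
max 0.76 end [0.5248 0.2364 0.16  ]
```

View pics/t14c.png

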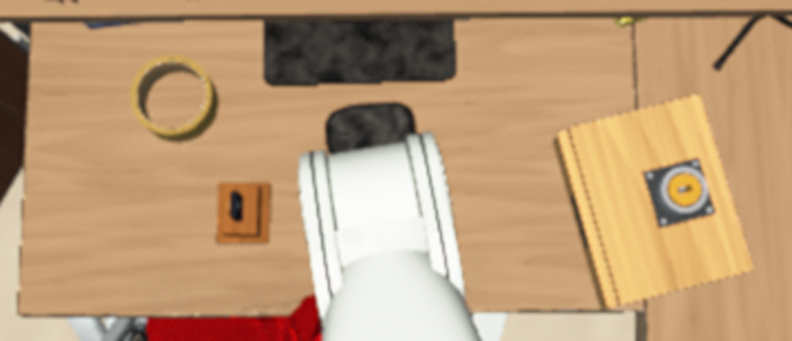

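View pics/s14.png

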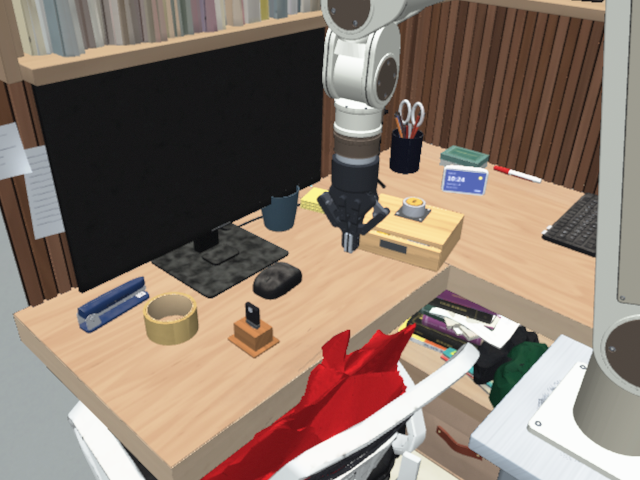

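Scene and top views show the drawer closed flush at the unit (385,245). Moving above the key with the jaws half open for a wrist-camera fix.

Call:
send_rows(increments=[[[0.28, 0.21, -0.09, 0, 0, -0.76], [0.25, 0.24, -0.09, 0, 0, -0.76], [0.22, 0.27, -0.09, 0, 0, -0.76], [0.18, 0.3, -0.09, 0, 0, -0.76], [0.14, 0.32, -0.09, 0, 0, -0.76], [0.1, 0.34, -0.1, 0, 0, -0.76], [0.05, 0.35, -0.09, 0, 0, -0.75], [0.01, 0.35, -0.1, 0, 0, -0.76]]], grip=0.5)

```text
clock: 24.72
eef_pos: [0.5139, 0.2011, 0.1503]
tool_rot: [0.131, 0.991, -0.001, 0.0]
ft_force: [0.9, 1.4, -0.3]
grip_width: 0.0428
```

Call:
send_rows(increments=[[[-0.04, 0.35, -0.09, 0, 0, -0.75], [-0.08, 0.34, -0.1, 0, 0, -0.76], [0, 0, 0, 0, 0, 0], [0, 0, 0, 0, 0, 0]]])

```text
clock: 25.22
eef_pos: [0.5257, 0.2334, 0.1595]
tool_rot: [0.003, 1.0, -0.001, -0.0]
ft_force: [-0.3, -0.2, 0.3]
grip_width: 0.0426
```

```bash
python3 snap.py wrist:w15
python3 - <<'E'
from h import *
c=pickle.load(open('t14.pkl','rb'));P=cloud(c);Z=P[...,2]
a=np.deg2rad(-76);ux=np.array([np.cos(a),np.sin(a)]);K=c['intrinsics'];T=c['pose']
v,u=np.mgrid[:480,:640];d=np.stack([(u-K[0,2])/K[0,0],(v-K[1,2])/K[1,1],np.ones(u.shape)],-1)@T[:3,:3].T
Q=T[:3,3]+d*((.054-T[2,3])/d[...,2])[...,None]
m=(Z>.04)&(Z<.12)&(u>375)&(u<490)&(v>200)&(v<320)
s=Q[m][:,:2]@ux;print('face s',np.percentile(s,[0,.3,1]))
E
```

```text
{'clock': 25.225, 'joint_pos': array([ 4.180e-01,  4.120e-01,  1.290e-01,  1.289e+00, -1.000e-03,
        4.240e-01]), 'eef_pos': array([0.526, 0.233, 0.159]), 'ft_force': array([-0.261, -0.223,  0.268]), 'grip_width': 0.04258655738972981}
face s [0.25385499 0.25543301 0.25657719]
```

View pics/w15.png

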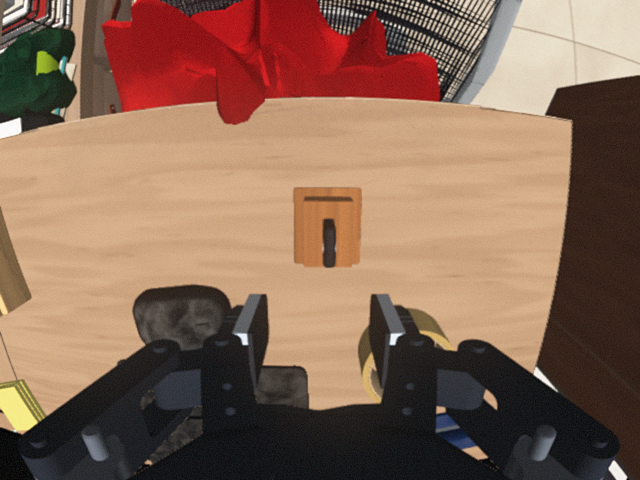

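The face measures s≈0.2545, about 118 mm further in than before, where I expected up to 125. I'll look closely for a remaining gap.

Run:
```python
from h import *
c=pickle.load(open('s14.pkl','rb'));P=cloud(c)
im=c['color'][190:280,345:475,::-1];cv2.imwrite('pics/s14c.png',cv2.resize(im,None,fx=6,fy=6,interpolation=cv2.INTER_CUBIC))
t=pickle.load(open('t14.pkl','rb'));im=t['color'][200:310,380:490,::-1];cv2.imwrite('pics/t14d.png',cv2.resize(im,None,fx=5.4,fy=5.4,interpolation=cv2.INTER_CUBIC))
a=np.deg2rad(-76);ux=np.array([np.cos(a),np.sin(a)]);uy=np.array([-ux[1],ux[0]])
for nm in ('s14','t14'):
  c=pickle.load(open(nm+'.pkl','rb'));P=cloud(c);s=P[...,:2]@ux;tt=P[...,:2]@uy;Z=P[...,2]
  for t0 in (.40,.44,.50,.53):
    m=(abs(tt-t0)<.012)&(s>.22)&(s<.30)&(Z>.02)&(Z<.08)
    o=np.argsort(s[m]);
    print(nm,t0);b=np.arange(.24,.3,.003)
    print([(round(x,3),round(float(np.median(Z[m][(s[m]>=x)&(s[m]<x+.003)])),3)) for x in b if ((s[m]>=x)&(s[m]<x+.003)).sum()>0])
```

```text
s14 0.4
[(np.float64(0.249), 0.04), (np.float64(0.252), 0.038), (np.float64(0.255), 0.038), (np.float64(0.258), 0.049), (np.float64(0.261), 0.053), (np.float64(0.264), 0.061), (np.float64(0.267), 0.061), (np.float64(0.27), 0.065), (np.float64(0.273), 0.066), (np.float64(0.276), 0.067), (np.float64(0.279), 0.066), (np.float64(0.282), 0.065), (np.float64(0.285), 0.066), (np.float64(0.288), 0.066), (np.float64(0.291), 0.067), (np.float64(0.294), 0.066), (np.float64(0.297), 0.065)]
s14 0.44
[(np.float64(0.249), 0.034), (np.float64(0.252), 0.035), (np.float64(0.255), 0.041), (np.float64(0.258), 0.047), (np.float64(0.261), 0.054), (np.float64(0.264), 0.061), (np.float64(0.267), 0.061), (np.float64(0.27), 0.064), (np.float64(0.273), 0.066), (np.float64(0.276), 0.066), (np.float64(0.279), 0.066), (np.float64(0.282), 0.064), (np.float64(0.285), 0.065), (np.float64(0.288), 0.066), (np.float64(0.291), 0.065), (np.float64(0.294), 0.066), (np.float64(0.297), 0.064)]
s14 0.5
[(np.float64(0.249), 0.039), (np.float64(0.252), 0.04), (np.float64(0.255), 0.036), (np.float64(0.258), 0.047), (np.float64(
[... 1848 characters left out ...]
at64(0.27), 0.065), (np.float64(0.273), 0.067), (np.float64(0.276), 0.068), (np.float64(0.279), 0.067), (np.float64(0.282), 0.067), (np.float64(0.285), 0.067), (np.float64(0.288), 0.067), (np.float64(0.291), 0.068), (np.float64(0.294), 0.066), (np.float64(0.297), 0.066)]
t14 0.53
[(np.float64(0.255), 0.042), (np.float64(0.258), 0.052), (np.float64(0.261), 0.055), (np.float64(0.264), 0.055), (np.float64(0.267), 0.055), (np.float64(0.27), 0.065), (np.float64(0.273), 0.068), (np.float64(0.276), 0.068), (np.float64(0.279), 0.068), (np.float64(0.282), 0.068), (np.float64(0.285), 0.069), (np.float64(0.288), 0.067), (np.float64(0.291), 0.065), (np.float64(0.294), 0.069), (np.float64(0.297), 0.066)]
```

View pics/s14c.png

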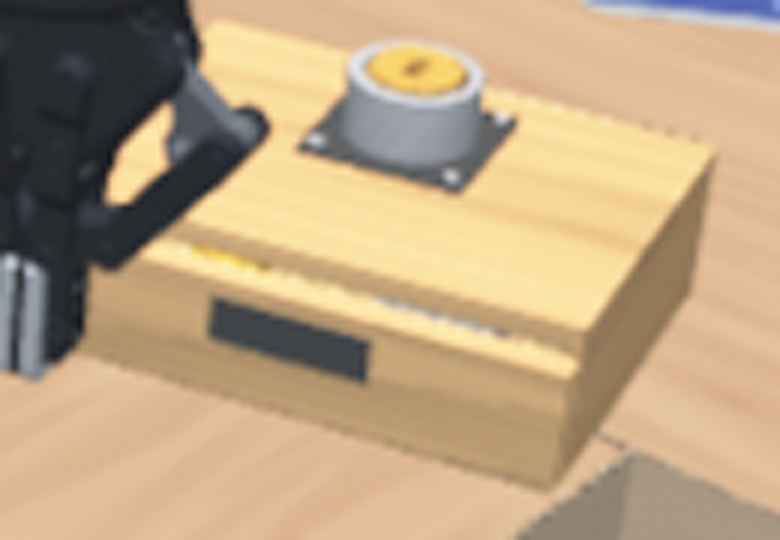

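View pics/t14d.png

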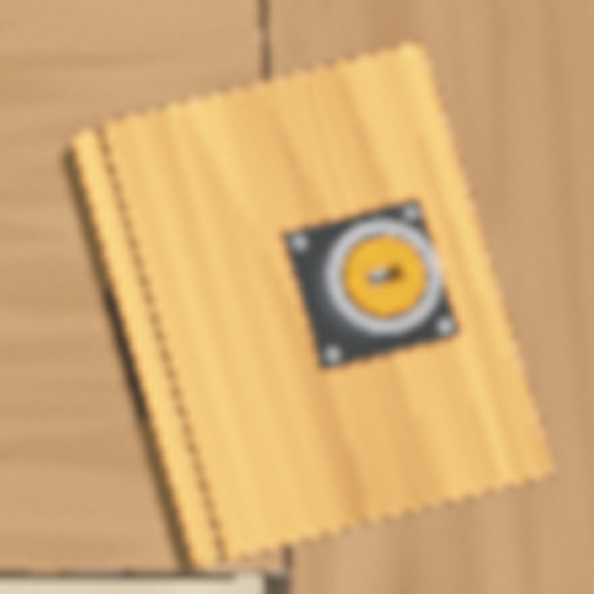

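Run:
```python
from h import *
a=np.deg2rad(-76);ux=np.array([np.cos(a),np.sin(a)]);uy=np.array([-ux[1],ux[0]])
for nm in ('top0','scene0'):
  c=pickle.load(open(nm+'.pkl','rb'));P=cloud(c);s=P[...,:2]@ux;tt=P[...,:2]@uy;Z=P[...,2]
  for t0 in (.40,.44,.48,.52):
    m=(abs(tt-t0)<.015)&(s>.12)&(s<.28)&(Z>.01)&(Z<.08)
    b=np.r_[np.arange(.129,.165,.002),np.arange(.255,.28,.002)]
    print(nm,t0,[(round(float(x),3),round(float(np.median(Z[m][(s[m]>=x)&(s[m]<x+.002)])),3)) for x in b if ((s[m]>=x)&(s[m]<x+.002)).sum()>0])
```

```text
top0 0.4 [(0.137, 0.039), (0.139, 0.055), (0.141, 0.054), (0.143, 0.055), (0.145, 0.055), (0.147, 0.055), (0.149, 0.052), (0.153, 0.02), (0.155, 0.02), (0.157, 0.021), (0.159, 0.02), (0.161, 0.019), (0.163, 0.02), (0.255, 0.018), (0.257, 0.02), (0.259, 0.02), (0.261, 0.02), (0.263, 0.019), (0.265, 0.019), (0.267, 0.021), (0.269, 0.061), (0.271, 0.063), (0.273, 0.025), (0.275, 0.066), (0.277, 0.068), (0.279, 0.066)]
top0 0.44 [(0.137, 0.045), (0.139, 0.055), (0.141, 0.056), (0.143, 0.056), (0.145, 0.055), (0.147, 0.055), (0.149, 0.054), (0.153, 0.018), (0.155, 0.019), (0.157, 0.019), (0.159, 0.018), (0.161, 0.018), (0.163, 0.02), (0.255, 0.021), (0.257, 0.02), (0.259, 0.02), (0.261, 0.019), (0.263, 0.021), (0.265, 0.019), (0.267, 0.017), (0.269, 0.06), (0.271, 0.024), (0.273, 0.067), (0.275, 0.023), (0.277, 0.067), (0.279, 0.066)]
top0 0.48 [(0.137, 0.041), (0.139, 0.054), (0.141, 0.056), (0.143, 0.055), (0.145, 0.056), (0.147, 0.057), (0.149, 0.055), (0.153, 0.018), (0.155, 0.021), (0.157, 0.018), (0.159, 0.02), (0.161, 0.019), (0.163, 0.019), (0.255, 0.02), (0.257, 0.02), (0.259, 0.
[... 1221 characters left out ...]
55), (0.271, 0.036), (0.273, 0.032), (0.275, 0.029), (0.277, 0.031), (0.279, 0.036)]
scene0 0.48 [(0.131, 0.035), (0.133, 0.034), (0.135, 0.032), (0.137, 0.041), (0.139, 0.052), (0.141, 0.054), (0.143, 0.054), (0.145, 0.053), (0.149, 0.051), (0.255, 0.018), (0.257, 0.018), (0.259, 0.018), (0.261, 0.019), (0.263, 0.018), (0.265, 0.058), (0.267, 0.06), (0.269, 0.058), (0.271, 0.019), (0.273, 0.032), (0.275, 0.03), (0.277, 0.032), (0.279, 0.031)]
scene0 0.52 [(0.141, 0.055), (0.145, 0.053), (0.255, 0.018), (0.257, 0.018), (0.259, 0.017), (0.261, 0.018), (0.263, 0.019), (0.265, 0.058), (0.267, 0.061), (0.269, 0.062), (0.271, 0.037), (0.273, 0.035), (0.275, 0.029), (0.277, 0.032), (0.279, 0.037)]
```

Run:
```python
from h import *
a=np.deg2rad(-76);ux=np.array([np.cos(a),np.sin(a)]);uy=np.array([-ux[1],ux[0]])
c=pickle.load(open('s14.pkl','rb'));K=c['intrinsics'];T=np.linalg.inv(c['pose'])
def pr(s,t,z):
    p=np.r_[ux*s+uy*t,z,1];q=T@p;return (K@q[:3])[:2]/q[2]
for t in (.42,.5):
  for n,s,z in [('facetop',.256,.054),('inner8',.264,.054),('inner12',.268,.054),('roofbot',.2685,.054),('rooftop',.2685,.066)]: print(t,n,pr(s,t,z).round(1))
for u in (410,420,425,388,384):
  print(u,[(v,tuple(int(x) for x in c['color'][v,u])) for v in range(226,256)])
```

```text
0.42 facetop [412.7 244.5]
0.42 inner8 [414.1 242.7]
0.42 inner12 [414.8 241.9]
0.42 roofbot [414.9 241.7]
0.42 rooftop [415.6 236.7]
0.5 facetop [376.8 234.3]
0.5 inner8 [378.4 232.7]
0.5 inner12 [379.1 231.8]
0.5 roofbot [379.2 231.7]
0.5 rooftop [379.7 226.8]
410 [(226, (251, 225, 162)), (227, (251, 227, 165)), (228, (251, 226, 164)), (229, (251, 225, 163)), (230, (252, 229, 166)), (231, (252, 231, 168)), (232, (251, 228, 164)), (233, (251, 226, 163)), (234, (252, 228, 165)), (235, (247, 220, 157)), (236, (224, 186, 134)), (237, (202, 168, 122)), (238, (194, 161, 117)), (239, (181, 155, 122)), (240, (176, 167, 152)), (241, (233, 208, 172)), (242, (252, 230, 169)), (243, (252, 231, 170)), (244, (240, 205, 146)), (245, (186, 153, 112)), (246, (188, 155, 114)), (247, (196, 162, 119)), (248, (200, 165, 122)), (249, (200, 165, 121)), (250, (199, 165, 121)), (251, (201, 166, 121)), (252, (200, 166, 122)), (253, (191, 158, 116)), (254, (179, 148, 109)), (255, (179, 148, 109))]
420 [(226, (250, 224, 161)), (227, (250, 223, 159)), (228, (250, 224, 161)), (229, (251, 227, 165)), (230, (251,
[... 2041 characters left out ...]
84 [(226, (250, 225, 162)), (227, (251, 228, 165)), (228, (247, 218, 156)), (229, (219, 180, 132)), (230, (206, 172, 125)), (231, (199, 165, 120)), (232, (209, 171, 104)), (233, (238, 203, 94)), (234, (251, 228, 143)), (235, (253, 233, 172)), (236, (251, 227, 165)), (237, (232, 195, 140)), (238, (195, 162, 119)), (239, (183, 153, 115)), (240, (136, 118, 96)), (241, (66, 69, 72)), (242, (66, 69, 73)), (243, (65, 69, 72)), (244, (65, 69, 72)), (245, (66, 69, 73)), (246, (66, 69, 72)), (247, (101, 93, 82)), (248, (151, 128, 99)), (249, (172, 142, 105)), (250, (178, 147, 108)), (251, (184, 152, 112)), (252, (183, 152, 111)), (253, (182, 151, 110)), (254, (187, 155, 114)), (255, (186, 154, 113))]
```

The estimates put the gap anywhere from 0 to 5 mm. A second push higher on the panel, with the finger links clear of the roof, will settle it.

```bash
python3 plan.py .4991 -.0816 .08 14 12
```

```text
25.27 [0.5256 0.2334 0.1595] [24.  23.6  7.4 73.9 -0.  24.3] 0.043104277740483025
[[0.04, -0.53, 0.13, 0.0, 0.0, 0.63], [-0.02, -0.53, 0.13, 0.0, 0.0, 0.63], [-0.07, -0.52, 0.13, 0.0, 0.0, 0.63], [-0.13, -0.51, 0.13, 0.0, 0.0, 0.63], [-0.19, -0.49, 0.13, 0.0, 0.0, 0.63], [-0.24, -0.47, 0.14, 0.0, 0.0, 0.63], [-0.29, -0.44, 0.13, 0.0, 0.0, 0.63], [-0.33, -0.41, 0.14, 0.0, 0.0, 0.63]]
[[-0.38, -0.36, 0.13, 0.0, 0.0, 0.63], [-0.41, -0.32, 0.14, 0.0, 0.0, 0.63], [-0.45, -0.28, 0.13, 0.0, 0.0, 0.63], [-0.48, -0.22, 0.14, -0.01, 0.0, 0.64]]
max 0.64 end [ 0.4993 -0.0817  0.0799]
```

Call:
send_rows(increments=[[[0.04, -0.53, 0.13, 0, 0, 0.63], [-0.02, -0.53, 0.13, 0, 0, 0.63], [-0.07, -0.52, 0.13, 0, 0, 0.63], [-0.13, -0.51, 0.13, 0, 0, 0.63], [-0.19, -0.49, 0.13, 0, 0, 0.63], [-0.24, -0.47, 0.14, 0, 0, 0.63], [-0.29, -0.44, 0.13, 0, 0, 0.63], [-0.33, -0.41, 0.14, 0, 0, 0.63]]], grip=1)

```text
clock: 26.28
eef_pos: [0.5079, 0.0226, 0.1068]
tool_rot: [0.43, 0.903, -0.0, 0.0]
ft_force: [-0.3, -0.4, 0.5]
grip_width: 0.0004
```

Call:
send_rows(increments=[[[-0.38, -0.36, 0.13, 0, 0, 0.63], [-0.41, -0.32, 0.14, 0, 0, 0.63], [-0.45, -0.28, 0.13, 0, 0, 0.63], [-0.48, -0.22, 0.14, 0, 0, 0.64], [0, 0, 0.5, 0, 0, 0], [0, 0, 0.6, 0, 0, 0], [0, 0, 0.42, 0, 0, 0]]])

```text
clock: 27.15
eef_pos: [0.4989, -0.0812, 0.0028]
tool_rot: [0.616, 0.788, -0.001, -0.001]
ft_force: [-0.6, -0.5, -0.4]
grip_width: -0.0001
```

```bash
python3 snap.py wrist:w16
```

```text
{'clock': 27.15, 'joint_pos': array([-0.161,  0.435, -0.29 ,  0.847, -0.   ,  1.166]), 'eef_pos': array([ 0.499, -0.081,  0.003]), 'ft_force': array([-0.57 , -0.486, -0.372]), 'grip_width': -0.00011227401742133238}
```

View pics/w16.png

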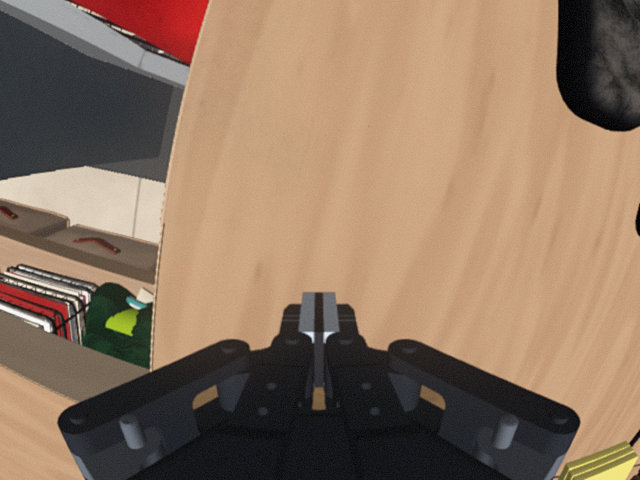

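Call:
send_rows(increments=[[[-0.3, 0, 0, 0, 0, 0], [-0.3, 0, 0, 0, 0, 0], [-0.2, 0, 0, 0, 0, 0], [-0.05, 0, 0, 0, 0, 0], [-0.05, 0, 0, 0, 0, 0], [-0.05, 0, 0, 0, 0, 0], [-0.05, 0, 0, 0, 0, 0], [0, 0, 0, 0, 0, 0]]])

```text
clock: 28.2
eef_pos: [0.5115, -0.1252, 0.0041]
tool_rot: [0.614, 0.789, 0.002, -0.003]
ft_force: [-1.9, 9.2, 5.8]
grip_width: 0.0001
```

Call:
send_rows(increments=[[[-0.06, 0, 0, 0, 0, 0], [-0.06, 0, 0, 0, 0, 0], [0, 0, 0, 0, 0, 0]]])

```text
clock: 28.58
eef_pos: [0.5113, -0.1249, 0.0042]
tool_rot: [0.612, 0.791, 0.006, -0.007]
ft_force: [-5.8, 24.7, 12.9]
grip_width: -0.0002
```

It stopped at the same place (s≈0.245) under 25 N at a different height, so the drawer is on its stop. Now the key, using the w15 wrist image to fix it.

```bash
python3 - <<'E'
from h import *
w=pickle.load(open('w15.pkl','rb'))
cv2.imwrite('pics/w15c.png',cv2.resize(w['color'][170:285,270:390,::-1],None,fx=5,fy=5,interpolation=cv2.INTER_CUBIC))
print(w['o']['eef_pos'])
for p in [(329,222),(329,230),(329,245),(329,260),(329,266)]: print(p,wtool(w,*p),wpix(w,*p,.078).round(4))
E
python3 plan.py .525 .2345 .16 90 14
```

```text
[0.52569204 0.23339004 0.15947822]
(329, 222) [0.015  0.0057 0.1001] [0.5069 0.2386 0.078 ]
(329, 230) [0.013  0.0052 0.0822] [0.5125 0.2386 0.078 ]
(329, 245) [0.0021 0.0053 0.0827] [0.5232 0.2386 0.078 ]
(329, 260) [-0.0086  0.0054  0.0817] [0.5342 0.2386 0.078 ]
(329, 266) [-0.0134  0.0055  0.0829] [0.5386 0.2386 0.078 ]
28.57 [ 0.5113 -0.1249  0.0042] [-14.3  27.  -12.8  50.7   1.   61.2] -0.00018157235477553446
[[0.5, 0.15, -0.21, 0.01, -0.01, -0.54], [0.48, 0.19, -0.21, 0.0, -0.01, -0.54], [0.46, 0.24, -0.22, 0.01, -0.01, -0.54], [0.43, 0.28, -0.22, 0.0, -0.01, -0.54], [0.41, 0.32, -0.22, 0.0, -0.01, -0.54], [0.37, 0.35, -0.22, 0.0, 0.0, -0.54], [0.34, 0.39, -0.22, 0.01, 0.0, -0.54], [0.3, 0.42, -0.22, 0.01, -0.01, -0.54]]
[[0.26, 0.44, -0.22, 0.0, -0.01, -0.54], [0.22, 0.47, -0.22, 0.0, 0.0, -0.54], [0.17, 0.49, -0.22, 0.01, 0.0, -0.54], [0.12, 0.5, -0.22, 0.01, -0.01, -0.54], [0.08, 0.51, -0.22, 0.0, -0.01, -0.54], [0.03, 0.51, -0.21, 0.01, 0.0, -0.53]]
max 0.54 end [0.5249 0.2347 0.1598]
```

View pics/w15c.png

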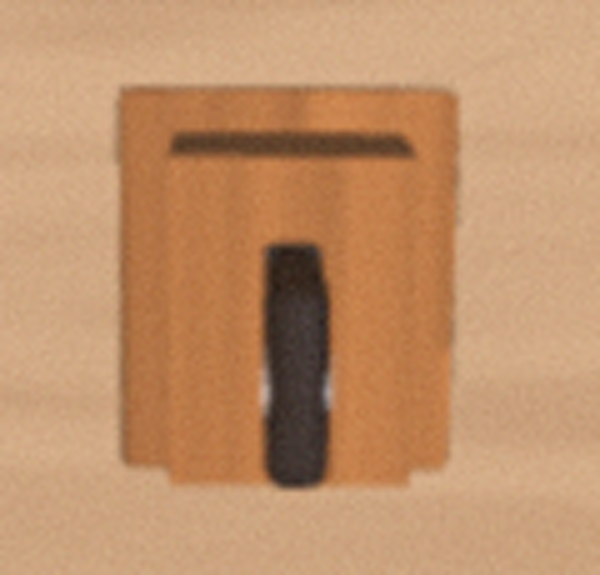

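Call:
send_rows(increments=[[[0.5, 0, 0, 0, 0, 0], [0.5, 0.2, -0.22, 0, 0, -0.54], [0.47, 0.25, -0.22, 0, 0, -0.54], [0.44, 0.29, -0.22, 0, 0, -0.54], [0.41, 0.33, -0.22, 0, 0, -0.54], [0.38, 0.37, -0.22, 0, 0, -0.54], [0.34, 0.4, -0.22, 0, 0, -0.54], [0.3, 0.43, -0.22, 0, 0, -0.54]]])

```text
clock: 29.58
eef_pos: [0.5349, 0.0737, 0.0814]
tool_rot: [0.324, 0.946, -0.0, 0.0]
ft_force: [0.7, 0.1, -0.2]
grip_width: -0.0001
```

```bash
python3 plan.py .5255 .2395 .14 90 8
```

```text
29.57 [0.5349 0.0737 0.0814] [ 7.9 23.  -5.8 61.2 -0.  45.7] -0.00012736280719184936
[[0.27, 0.31, -0.15, 0.0, 0.0, -0.47], [0.25, 0.33, -0.15, 0.0, 0.0, -0.47], [0.22, 0.35, -0.15, 0.0, 0.0, -0.47], [0.19, 0.37, -0.14, 0.0, 0.0, -0.48], [0.16, 0.39, -0.15, 0.0, 0.0, -0.47], [0.12, 0.4, -0.14, 0.0, 0.0, -0.48], [0.09, 0.4, -0.15, 0.0, 0.0, -0.47], [0.05, 0.41, -0.14, 0.0, 0.0, -0.48]]
max 0.48 end [0.5257 0.2393 0.1398]
```

Call:
send_rows(increments=[[[0.27, 0.31, -0.15, 0, 0, -0.47], [0.25, 0.33, -0.15, 0, 0, -0.47], [0.22, 0.35, -0.15, 0, 0, -0.47], [0.19, 0.37, -0.14, 0, 0, -0.48], [0.16, 0.39, -0.15, 0, 0, -0.47], [0.12, 0.4, -0.14, 0, 0, -0.48], [0.09, 0.3, -0.15, 0, 0, -0.47], [0.05, 0.3, -0.14, 0, 0, -0.3]]], grip=0.55)

```text
clock: 30.58
eef_pos: [0.5247, 0.2287, 0.1397]
tool_rot: [0.016, 1.0, -0.0, -0.0]
ft_force: [0.7, 0.2, 0.1]
grip_width: 0.0385
```

Call:
send_rows(increments=[[[0, 0, 0, 0, 0, 0], [0, 0, 0, 0, 0, 0]]])

```text
clock: 30.82
eef_pos: [0.5248, 0.2275, 0.1392]
tool_rot: [0.018, 1.0, -0.0, -0.0]
ft_force: [0.9, -0.7, -0.2]
grip_width: 0.0383
```

```bash
python3 plan.py .5255 .2395 .07 90 4
```

```text
30.82 [0.5248 0.2275 0.1392] [23.4 23.9  4.8 70.9 -0.  25.5] 0.0383272554651453
[[0.0, 0.06, 0.35, 0.0, 0.0, -0.05], [0.0, 0.06, 0.34, 0.0, 0.0, -0.05], [0.0, 0.06, 0.35, 0.0, 0.0, -0.05], [-0.01, 0.06, 0.34, 0.0, 0.0, -0.05]]
max 0.35 end [0.5255 0.2394 0.0702]
```

Call:
send_rows(increments=[[[0, 0.06, 0.35, 0, 0, -0.05], [0, 0.06, 0.35, 0, 0, -0.05], [0, 0.06, 0.35, 0, 0, -0.05], [-0.01, 0.06, 0.2, 0, 0, -0.05], [0, 0, 0, 0, 0, 0]]])

```text
clock: 31.45
eef_pos: [0.5252, 0.2393, 0.0761]
tool_rot: [0.0, 1.0, -0.001, -0.001]
ft_force: [-1.4, 0.1, -0.5]
grip_width: 0.0386
```

```bash
python3 snap.py wrist:w17;  python3 plan.py .5255 .2395 .013 90 4
python3 - <<'E'
from h import *
w=pickle.load(open('w17.pkl','rb'))
for p in [(320,245),(320,260),(320,270),(320,280),(320,290)]: print(p,wtool(w,*p))
E
```

```text
{'clock': 31.45, 'joint_pos': array([ 0.428,  0.476,  0.003,  1.099, -0.   ,  0.428]), 'eef_pos': array([0.525, 0.239, 0.076]), 'ft_force': array([-1.432,  0.067, -0.48 ]), 'grip_width': 0.03855617626177465}
31.5 [0.5258 0.2395 0.0769] [24.5 27.2  0.2 63.  -0.  24.5] 0.038310277127192545
[[0.0, 0.0, 0.32, 0.0, 0.0, 0.0], [0.0, 0.0, 0.32, 0.0, 0.0, 0.0], [0.0, 0.0, 0.32, 0.0, 0.0, 0.0], [0.01, 0.0, 0.32, 0.0, 0.0, 0.0]]
max 0.32 end [0.5253 0.2395 0.0129]
(320, 245) [ 0.0134 -0.0011  0.0409]
(320, 260) [ 0.0144 -0.0012  0.0085]
(320, 270) [ 0.0121 -0.0013 -0.0001]
(320, 280) [ 0.0074 -0.0013 -0.0011]
(320, 290) [ 0.0027 -0.0013 -0.0025]
```

View pics/w17.png

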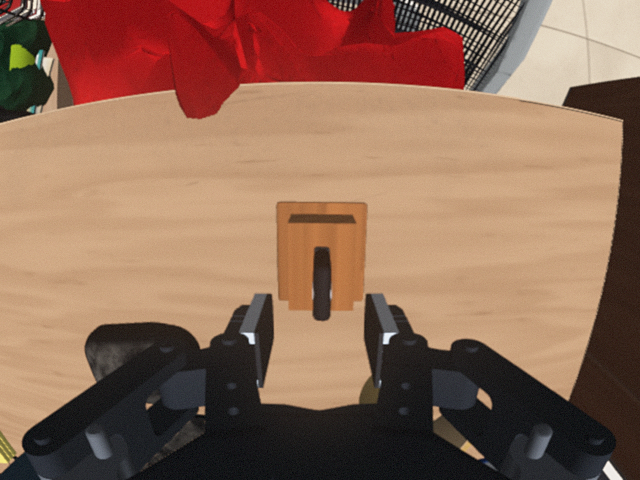

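The key is centred between the pads (321,285). Descending and pinching.

Call:
send_rows(increments=[[[0, 0.01, 0.3, 0, 0, 0], [0, 0, 0.4, 0, 0, 0], [0, 0, 0.35, 0, 0, 0], [0, 0, 0.21, 0, 0, 0], [0, 0, 0, 0, 0, 0]]])

```text
clock: 32.12
eef_pos: [0.5251, 0.24, 0.0131]
tool_rot: [-0.0, 1.0, -0.0, -0.001]
ft_force: [0.6, 0.6, 0.4]
grip_width: 0.0381
```

Call:
send_rows(increments=[[[0, 0, 0, 0, 0, 0], [0, 0, 0, 0, 0, 0], [0, 0, 0, 0, 0, 0], [0, 0, 0, 0, 0, 0]]], grip=1)

```text
clock: 32.62
eef_pos: [0.5266, 0.2407, 0.0149]
tool_rot: [-0.0, 1.0, 0.0, 0.001]
ft_force: [0.2, 0.0, 3.8]
grip_width: 0.0082
```

Call:
send_rows(increments=[[[0, 0, -0.2, 0, 0, 0], [0, 0, -0.4, 0, 0, 0], [0, 0, -0.6, 0, 0, 0], [0, 0, -0.7, 0, 0, 0], [0, 0, -0.7, 0, 0, 0], [0, 0, -0.4, 0, 0, 0], [0, 0, 0, 0, 0, 0]]])

```text
clock: 33.5
eef_pos: [0.5269, 0.2409, 0.1662]
tool_rot: [-0.0, 1.0, 0.001, 0.002]
ft_force: [-0.2, -0.0, -1.2]
grip_width: 0.0084
```

```bash
python3 snap.py wrist:w18 scene:s18;  python3 plan.py .538 -.24 .17 14 16
python3 - <<'E'
from h import *
c=pickle.load(open('s18.pkl','rb'));cv2.imwrite('pics/s18c.png',cv2.resize(c['color'][170:330,190:340,::-1],None,fx=3.7,fy=3.7,interpolation=cv2.INTER_CUBIC))
E
```

```text
{'clock': 33.55, 'joint_pos': array([ 0.429,  0.414,  0.145,  1.301, -0.   ,  0.428]), 'eef_pos': array([0.526, 0.24 , 0.164]), 'ft_force': array([ 0.068, -0.25 , -1.512]), 'grip_width': 0.00831669884105416}
33.6 [0.5253 0.2402 0.1633] [24.6 23.8  8.2 74.5  0.  24.5] 0.008259459508405514
[[-0.02, -0.6, -0.01, 0.0, 0.0, 0.48], [-0.07, -0.6, -0.01, 0.0, 0.0, 0.47], [-0.11, -0.59, -0.01, 0.0, 0.0, 0.48], [-0.16, -0.58, -0.01, 0.0, 0.0, 0.47], [-0.21, -0.56, -0.01, 0.0, 0.0, 0.48], [-0.26, -0.54, -0.01, 0.0, 0.0, 0.47], [-0.3, -0.52, -0.01, 0.0, 0.0, 0.48], [-0.34, -0.49, -0.01, 0.0, 0.0, 0.47]]
[[-0.38, -0.46, -0.01, 0.0, 0.0, 0.48], [-0.42, -0.43, -0.01, 0.0, 0.0, 0.47], [-0.45, -0.4, 0.0, 0.0, 0.0, 0.48], [-0.49, -0.35, -0.01, 0.0, 0.0, 0.47], [-0.51, -0.32, 0.0, 0.0, 0.0, 0.48], [-0.54, -0.27, -0.01, 0.0, 0.0, 0.47], [-0.56, -0.22, 0.0, 0.0, 0.0, 0.48], [-0.57, -0.18, -0.01, -0.01, 0.0, 0.47]]
max 0.6 end [ 0.5381 -0.24    0.17  ]
```

View pics/w18.png

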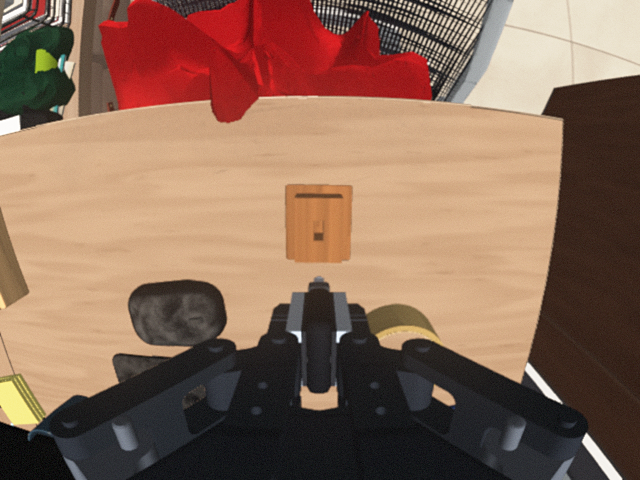

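View pics/s18c.png

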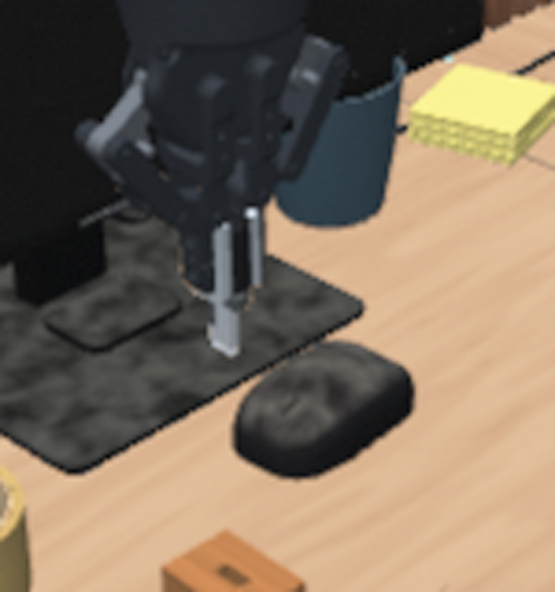

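The key is held, with the blade tip visible at (319,281) and the empty slot at (319,232). The slot gives me a calibration of the wrist camera against the grasp pose. I'm also checking the arm's clearance to the shelf.

Run:
```python
from h import *
w=pickle.load(open('w18.pkl','rb'));print(w['o']['eef_pos'],w['o']['tool_rot'])
cv2.imwrite('pics/w18c.png',cv2.resize(w['color'][175:295,260:380,::-1],None,fx=5,fy=5,interpolation=cv2.INTER_CUBIC))
c=pickle.load(open('t5.pkl','rb'));P=cloud(c)
for p in [(400,190),(410,186),(410,184),(410,200),(430,188),(410,215)]: print(p,P[p[1],p[0]].round(3))
c=pickle.load(open('scene0.pkl','rb'))
c=pickle.load(open('top0.pkl','rb'));P=cloud(c)
for p in [(300,160),(300,170),(420,160),(420,170),(420,174),(500,168)]: print('shelf',p,P[p[1],p[0]].round(3))
```

```text
[0.52685883 0.24087988 0.16615496] [-1.52219345e-04  9.99997942e-01  8.68824812e-04  1.82708592e-03]
(400, 190) [ 0.569 -0.059  0.526]
(410, 186) [ 0.58  -0.077  0.511]
(410, 184) [ 0.726 -0.168  0.001]
(410, 200) [ 0.552 -0.073  0.532]
(430, 188) [ 0.579 -0.11   0.502]
(410, 215) [ 0.526 -0.069  0.549]
shelf (300, 160) [0.628 0.093 0.496]
shelf (300, 170) [0.612 0.093 0.496]
shelf (420, 160) [ 0.626 -0.097  0.498]
shelf (420, 170) [ 0.612 -0.098  0.49 ]
shelf (420, 174) [ 0.749 -0.193  0.011]
shelf (500, 168) [ 0.611 -0.224  0.498]
```

View pics/w18c.png

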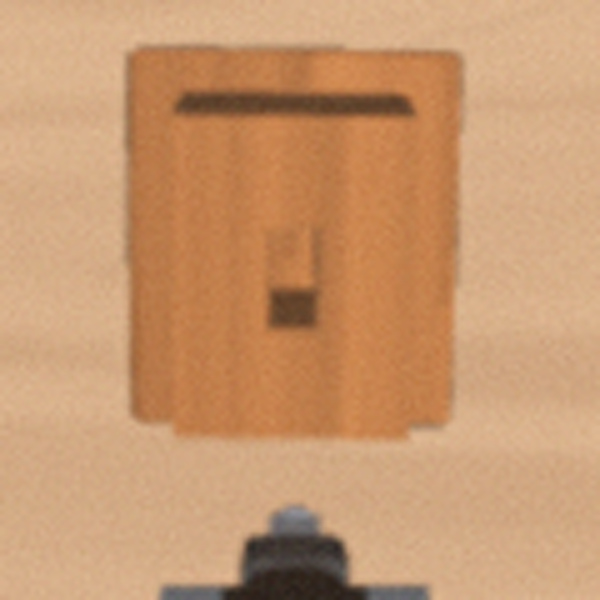

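```bash
python3 - <<'E'
from h import *
w=pickle.load(open('w18.pkl','rb'))
a=wpix(w,318.4,220.6,.036);b=wpix(w,318.4,240.6,.036);l=wpix(w,313.4,235,.036);r=wpix(w,323.4,235,.036)
print(a,b,np.linalg.norm(a-b),l,r,np.linalg.norm(l-r));print('slot c',(a+b)/2, 'grasp TCP .5266 .2407')
E
python3 plan.py .538 -.24 .215 14 16
```

```text
[0.51733441 0.23900058 0.036     ] [0.5342605  0.23900196 0.036     ] 0.01692608774758159 [0.529476   0.23487032 0.036     ] [0.52947788 0.24313298 0.036     ] 0.008262658337521059
slot c [0.52579746 0.23900127 0.036     ] grasp TCP .5266 .2407
33.6 [0.5253 0.2402 0.1633] [24.6 23.8  8.2 74.5  0.  24.5] 0.008259459508405514
[[-0.02, -0.6, -0.06, 0.0, 0.0, 0.48], [-0.07, -0.6, -0.06, 0.0, 0.0, 0.47], [-0.11, -0.59, -0.06, 0.0, 0.0, 0.48], [-0.16, -0.58, -0.07, 0.0, 0.0, 0.47], [-0.21, -0.56, -0.06, 0.0, 0.0, 0.48], [-0.26, -0.54, -0.07, 0.0, 0.0, 0.47], [-0.3, -0.52, -0.06, 0.0, 0.0, 0.48], [-0.34, -0.49, -0.07, 0.0, 0.0, 0.47]]
[[-0.38, -0.46, -0.06, 0.0, 0.0, 0.48], [-0.42, -0.43, -0.07, 0.0, 0.0, 0.47], [-0.45, -0.4, -0.06, 0.0, 0.0, 0.48], [-0.49, -0.36, -0.07, 0.0, 0.0, 0.47], [-0.51, -0.31, -0.06, 0.0, 0.0, 0.48], [-0.54, -0.27, -0.07, 0.0, 0.0, 0.47], [-0.56, -0.23, -0.06, 0.0, 0.0, 0.48], [-0.57, -0.17, -0.07, -0.01, 0.0, 0.47]]
max 0.6 end [ 0.5382 -0.2401  0.215 ]
```

Run:
```python
from h import *
w=pickle.load(open('w18.pkl','rb'))
for v in list(range(275,300,2))+list(range(300,395,8)): print(v,[wtool(w,u,v).tolist() for u in (316,319,322)])
```

```text
275 [[-0.0508, -0.0044, 0.168], [-0.0508, -0.0016, 0.168], [-0.0505, 0.0013, 0.1672]]
277 [[0.007, -0.0032, 0.004], [0.0072, -0.0017, 0.0036], [-0.0525, 0.0013, 0.1671]]
279 [[0.0074, -0.0032, 0.0001], [0.0079, -0.0018, -0.0011], [0.0078, -0.0003, -0.0011]]
281 [[0.0074, -0.0032, -0.0027], [0.0076, -0.0018, -0.0032], [0.0069, -0.0003, -0.0013]]
283 [[0.0141, -0.003, -0.0227], [0.0141, -0.0018, -0.0228], [0.0142, -0.0005, -0.0229]]
285 [[0.0144, -0.003, -0.0257], [0.0146, -0.0018, -0.0263], [0.0143, -0.0005, -0.0255]]
287 [[0.0141, -0.003, -0.0272], [0.0141, -0.0018, -0.0274], [0.0141, -0.0006, -0.0273]]
289 [[0.0148, -0.003, -0.0313], [0.015, -0.0018, -0.0319], [0.0152, -0.0006, -0.0323]]
291 [[0.0154, -0.003, -0.0349], [0.0153, -0.0018, -0.0346], [0.0152, -0.0006, -0.0343]]
293 [[0.0152, -0.0029, -0.0364], [0.0154, -0.0018, -0.0367], [0.0154, -0.0006, -0.0369]]
295 [[0.0153, -0.0029, -0.0385], [0.0148, -0.0018, -0.0374], [0.0153, -0.0007, -0.0386]]
297 [[0.0151, -0.0029, -0.0401], [0.0155, -0.0018, -0.0409], [0.0148, -0.0007, -0.0393]]
299 [[0.0152, -0.0029, -0.0421], [0.0152, -0.00
[... 411 characters left out ...]
.0028, -0.0604], [0.0123, -0.0018, -0.0623], [0.0123, -0.0009, -0.0624]]
340 [[0.0086, -0.0028, -0.0611], [0.0094, -0.0018, -0.0625], [0.0091, -0.0008, -0.062]]
348 [[0.006, -0.0028, -0.062], [0.0059, -0.0018, -0.0618], [0.0058, -0.0008, -0.0616]]
356 [[0.0032, -0.0028, -0.0625], [0.0029, -0.0018, -0.062], [0.0028, -0.0008, -0.0619]]
364 [[-0.0009, -0.0028, -0.0612], [-0.0008, -0.0018, -0.0613], [0.0001, -0.0008, -0.0627]]
372 [[-0.0036, -0.0028, -0.0622], [-0.0038, -0.0018, -0.0619], [-0.0032, -0.0008, -0.0628]]
380 [[-0.007, -0.0028, -0.0622], [-0.0069, -0.0018, -0.0624], [-0.0074, -0.0008, -0.0617]]
388 [[-0.0104, -0.0029, -0.0625], [-0.0115, -0.0018, -0.0609], [-0.0107, -0.0008, -0.062]]
```

Call:
send_rows(increments=[[[-0.02, -0.5, -0.06, 0, 0, 0.48], [-0.07, -0.6, -0.06, 0, 0, 0.47], [-0.11, -0.59, -0.06, 0, 0, 0.48], [-0.16, -0.58, -0.07, 0, 0, 0.47], [-0.21, -0.56, -0.06, 0, 0, 0.48], [-0.26, -0.54, -0.07, 0, 0, 0.47], [-0.3, -0.52, -0.06, 0, 0, 0.48], [-0.34, -0.49, -0.07, 0, 0, 0.47]]])

```text
clock: 34.6
eef_pos: [0.5311, 0.0045, 0.1877]
tool_rot: [0.327, 0.945, -0.001, -0.002]
ft_force: [-0.3, 0.2, -1.1]
grip_width: 0.0086
```

Call:
send_rows(increments=[[[-0.38, -0.46, -0.06, 0, 0, 0.48], [-0.42, -0.43, -0.07, 0, 0, 0.47], [-0.45, -0.4, -0.06, 0, 0, 0.48], [-0.49, -0.36, -0.07, 0, 0, 0.47], [-0.51, -0.31, -0.06, 0, 0, 0.48], [-0.54, -0.27, -0.07, 0, 0, 0.47], [-0.56, -0.23, -0.06, 0, 0, 0.48], [-0.5, -0.17, -0.07, 0, 0, 0.47]]])

```text
clock: 35.6
eef_pos: [0.5365, -0.2323, 0.2134]
tool_rot: [0.617, 0.787, -0.001, -0.002]
ft_force: [0.5, 0.1, -0.8]
grip_width: 0.0086
```

Call:
send_rows(increments=[[[0, 0, 0, 0, 0, 0], [0, 0, 0, 0, 0, 0]]])

```text
clock: 35.85
eef_pos: [0.5368, -0.2308, 0.2141]
tool_rot: [0.615, 0.788, -0.0, -0.001]
ft_force: [0.2, -0.1, -0.0]
grip_width: 0.0086
```

```bash
python3 snap.py wrist:w19
python3 - <<'E'
from h import *
w=pickle.load(open('w19.pkl','rb'));print(w['o']['eef_pos'],w['o']['tool_rot'])
cv2.imwrite('pics/w19c.png',cv2.resize(w['color'][160:300,250:390,::-1],None,fx=5,fy=5,interpolation=cv2.INTER_CUBIC))
E
```

```text
{'clock': 35.85, 'joint_pos': array([-0.406,  0.411,  0.27 ,  1.432,  0.   ,  0.919]), 'eef_pos': array([ 0.537, -0.231,  0.214]), 'ft_force': array([ 0.155, -0.108, -0.02 ]), 'grip_width': 0.00861102595661243}
[ 0.53684663 -0.23081147  0.21408522] [ 6.15202198e-01  7.88367981e-01 -1.44009625e-04 -1.47001523e-03]
```

View pics/w19c.png

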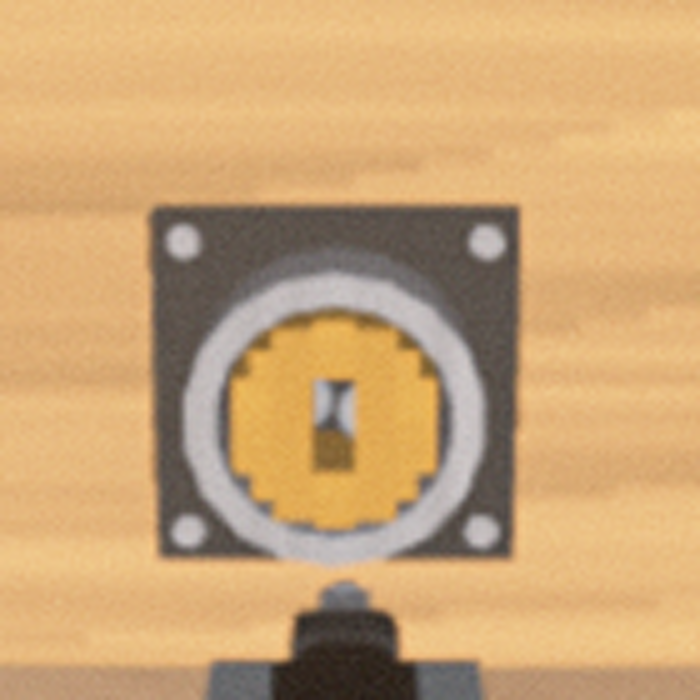

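Run:
```python
from h import *
w=pickle.load(open('w19.pkl','rb'));o=w['o'];Q=R.from_quat(o['tool_rot'])
def t(u,v,z): 
    p=wpix(w,u,v,z);return Q.inv().apply(p-o['eef_pos'])
a=t(316.6,236,.095);b=t(316.6,254,.095);l=t(312.4,250,.095);r=t(320.8,250,.095)
print(a,b,np.linalg.norm(a-b),np.linalg.norm(l-r))
c=(a+b)/2;print('hole tool',c,'world',o['eef_pos']+Q.apply(c))
# ring ellipse
rl=t(250+185/5,160+415/5,.095);rr=t(250+487/5,160+415/5,.095);rt=t(317,160+271/5,.095);rb=t(317,160+563/5,.095);print('ring',(rl+rr)/2,(rt+rb)/2,rr-rl,rt-rb)
g=cv2.cvtColor(w['color'],cv2.COLOR_RGB2HSV)
m=np.zeros((480,640),bool);m[215:270,290:345]=True
m&=(g[...,1]>120)&(g[...,2]>120)&(abs(np.mgrid[:480,:640][1]-317)<25)&(abs(np.mgrid[:480,:640][0]-243.5)<24)
v,u=np.nonzero(m);print('gold',u.min(),u.max(),v.min(),v.max())
d=wtool(w,335,250);print(d)
```

```text
[-0.0037582  -0.00383834  0.11908551] [-0.01869438 -0.00386068  0.11905358] 0.014936236736200882 0.006756059388526294
hole tool [-0.01122629 -0.00384951  0.11906955] world [ 0.53554401 -0.24244842  0.095     ]
ring [-0.00951163 -0.00337777  0.11907226] [-0.01035476 -0.00353001  0.11907076] [ 1.76803949e-05  4.84323431e-02 -9.85600986e-05] [4.84575983e-02 5.83956108e-05 1.03611642e-04]
gold 296 337 222 265
[-0.0155  0.011   0.1195]
```

The keyhole is at crop (333,425). Shifting by (−11.2, −1.9) mm and descending to about 25 mm above the face for another look.

Call:
send_rows(increments=[[[-0.11, -0.02, 0.35, 0, 0, 0], [-0.11, -0.02, 0.45, 0, 0, 0], [0, 0, 0.45, 0, 0, 0], [0, 0, 0.35, 0, 0, 0], [0, 0, 0.18, 0, 0, 0], [0, 0, 0, 0, 0, 0]]])

```text
clock: 36.65
eef_pos: [0.5379, -0.2418, 0.1259]
tool_rot: [0.615, 0.788, -0.0, -0.001]
ft_force: [0.1, 1.0, -0.6]
grip_width: 0.0084
```

```bash
python3 snap.py wrist:w20 scene:s20
python3 - <<'E'
from h import *
w=pickle.load(open('w20.pkl','rb'));print(w['o']['eef_pos'],w['o']['tool_rot'])
a=cv2.resize(w['color'][230:330,270:370,::-1],None,fx=6,fy=6,interpolation=cv2.INTER_CUBIC)
cv2.imwrite('pics/w20c.png',a)
c=pickle.load(open('s20.pkl','rb'));cv2.imwrite('pics/s20c.png',cv2.resize(c['color'][140:240,350:470,::-1],None,fx=5,fy=5,interpolation=cv2.INTER_CUBIC))
E
```

```text
{'clock': 36.7, 'joint_pos': array([-0.423,  0.46 ,  0.117,  1.227,  0.   ,  0.902]), 'eef_pos': array([ 0.538, -0.242,  0.127]), 'ft_force': array([ 0.82 , -0.781, -0.422]), 'grip_width': 0.008215789949918955}
[ 0.53794186 -0.24181791  0.12592187] [ 6.15054191e-01  7.88484458e-01 -1.43175997e-04 -7.61727249e-04]
```

View pics/w20c.png

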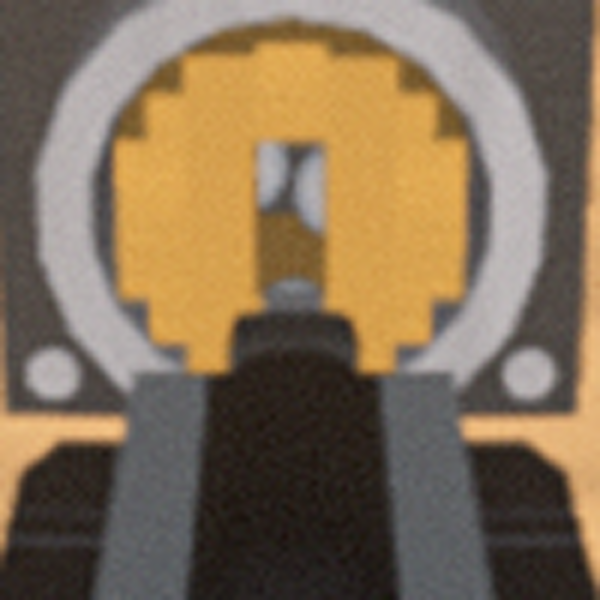

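View pics/s20c.png

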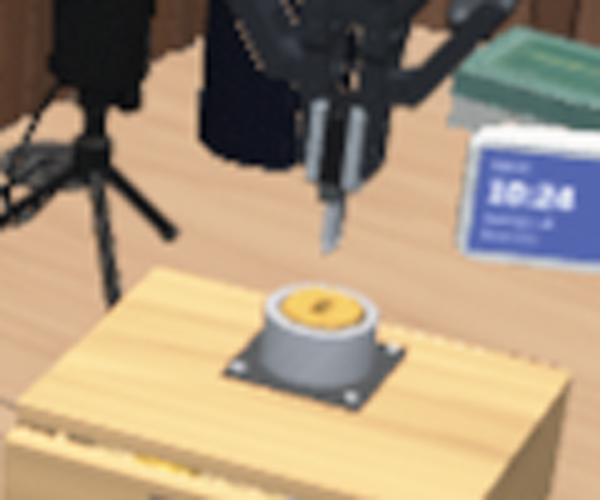

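Run:
```python
from h import *
w=pickle.load(open('w20.pkl','rb'));o=w['o'];Q=R.from_quat(o['tool_rot'])
def t(u,v,z): 
    p=wpix(w,u,v,z);return Q.inv().apply(p-o['eef_pos']).round(4)
for zf in (.095,.0945): print(zf,'hole +x edge',t(318.5,253.6,zf),'L',t(270+257/6,262,zf),'R',t(270+326/6,262,zf),'ringL',t(270+37/6,230+210/6,zf),'ringR',t(270+549/6,230+210/6,zf),'goldtop',t(270+290/6,230+20/6,zf))
for v in (277,279,281,283): print(v,wtool(w,319,v))
print(wtool(w,300,262),wtool(w,335,262))
```

```text
0.095 hole +x edge [ 0.0077 -0.0023  0.0309] L [ 0.0028 -0.0055  0.0309] R [0.0028 0.001  0.0309] ringL [ 0.0009 -0.0263  0.031 ] ringR [0.0009 0.0221 0.0309] goldtop [ 0.0193 -0.0024  0.0309]
0.0945 hole +x edge [ 0.0075 -0.0023  0.0314] L [ 0.0026 -0.0055  0.0314] R [0.0026 0.001  0.0314] ringL [ 0.0008 -0.0264  0.0315] ringR [0.0008 0.0221 0.0314] goldtop [ 0.0192 -0.0024  0.0314]
277 [ 0.0036 -0.0021  0.004 ]
279 [ 0.0043 -0.0021 -0.0007]
281 [ 0.004  -0.0021 -0.0027]
283 [ 0.0111 -0.0021 -0.0239]
[ 0.0027 -0.0127  0.031 ] [0.0019 0.0071 0.0335]
```

Run:
```python
from h import *
for n in ('w1','w15','w17','w18','w19','w20'):
    w=pickle.load(open(n+'.pkl','rb'));M=w['mount'];print(n,M[:3,3].round(5),R.from_matrix(M[:3,:3]).as_rotvec().round(4),w['intrinsics'][[0,0,1],[0,2,2]].round(2))
w=pickle.load(open('w20.pkl','rb'));
for v in (279,281,300,320,340): print(v,wtool(w,319,v),w['z_map'][v,319])
w=pickle.load(open('w19.pkl','rb'));
for v in (279,281,300,320,340): print(v,wtool(w,319,v),w['z_map'][v,319])
w=pickle.load(open('w18.pkl','rb'));
for v in (279,281,300,320,340): print(v,wtool(w,319,v),w['z_map'][v,319])
```

```text
w1 [ 0.06557 -0.00114 -0.16838] [-0.2138 -0.2139  1.5604] [371.65 318.43 248.02]
w15 [ 0.0699  -0.00195 -0.16838] [-0.2131 -0.2137  1.5604] [371.65 318.43 248.02]
w17 [ 0.0699  -0.00194 -0.16838] [-0.2131 -0.2137  1.5604] [371.65 318.43 248.02]
w18 [ 0.06991 -0.00195 -0.16839] [-0.2131 -0.2137  1.5604] [371.65 318.43 248.02]
w19 [ 0.06659 -0.0023  -0.16838] [-0.2136 -0.214   1.5604] [371.65 318.43 248.02]
w20 [ 0.0666  -0.0023  -0.16838] [-0.2136 -0.214   1.5604] [371.65 318.43 248.02]
279 [ 0.0043 -0.0021 -0.0007] 0.178266
281 [ 0.004  -0.0021 -0.0027] 0.1764255
300 [ 0.0115 -0.0021 -0.0423] 0.13620976
320 [ 0.0119 -0.0022 -0.0596] 0.11952502
340 [ 0.0056 -0.0022 -0.0618] 0.11909782
279 [ 0.004  -0.0021 -0.    ] 0.17897978
281 [ 0.0038 -0.0021 -0.0022] 0.17691965
300 [ 0.0119 -0.0021 -0.0432] 0.13527891
320 [ 0.0116 -0.0021 -0.0591] 0.1200412
340 [ 0.0061 -0.0022 -0.0627] 0.118086085
279 [ 0.0079 -0.0018 -0.0011] 0.17775847
281 [ 0.0076 -0.0018 -0.0032] 0.17580736
300 [ 0.0151 -0.0018 -0.0429] 0.13560942
320 [ 0.015  -0.0018 -0.0592] 0.11996092
340 [ 0.0094 -0.0018 -0.0625] 0.118296064
```

The mount transform depends on yaw, so key and hole must be compared within the same image. In w20 the blade centre is at x≈−3.2 mm and the hole at ≈0, with y agreeing, so I need +3.2 mm in x. Shifting and descending partly.

Call:
send_rows(increments=[[[0.06, 0, 0, 0, 0, 0], [0, 0, 0.2, 0, 0, 0], [0, 0, 0.12, 0, 0, 0], [0, 0, 0, 0, 0, 0]]])

```text
clock: 37.25
eef_pos: [0.5368, -0.2396, 0.1095]
tool_rot: [0.616, 0.788, -0.0, -0.001]
ft_force: [0.3, 0.9, 0.6]
grip_width: 0.0083
```

```bash
python3 snap.py wrist:w21 scene:s21
python3 - <<'E'
from h import *
w=pickle.load(open('w21.pkl','rb'));print(w['o']['eef_pos'],w['o']['tool_rot'])
cv2.imwrite('pics/w21c.png',cv2.resize(w['color'][230:330,270:370,::-1],None,fx=6,fy=6,interpolation=cv2.INTER_CUBIC))
c=pickle.load(open('s21.pkl','rb'));cv2.imwrite('pics/s21c.png',cv2.resize(c['color'][170:240,375:455,::-1],None,fx=7,fy=7,interpolation=cv2.INTER_CUBIC))
for v in (275,277,279,281,283,300): print(v,wtool(w,319,v))
E
```

```text
{'clock': 37.3, 'joint_pos': array([-0.42 ,  0.469,  0.085,  1.188, -0.   ,  0.907]), 'eef_pos': array([ 0.537, -0.24 ,  0.11 ]), 'ft_force': array([ 0.585,  0.355, -0.776]), 'grip_width': 0.009031879578807536}
[ 0.5368422  -0.23955118  0.10945821] [ 6.15542560e-01  7.88103010e-01 -2.55569890e-04 -9.67941107e-04]
275 [-0.003  -0.002   0.0252]
277 [ 0.0039 -0.0021  0.0033]
279 [ 0.0043 -0.0021 -0.0008]
281 [ 0.004  -0.0021 -0.0027]
283 [ 0.0109 -0.0021 -0.0234]
300 [ 0.0117 -0.0021 -0.0428]
```

View pics/w21c.png

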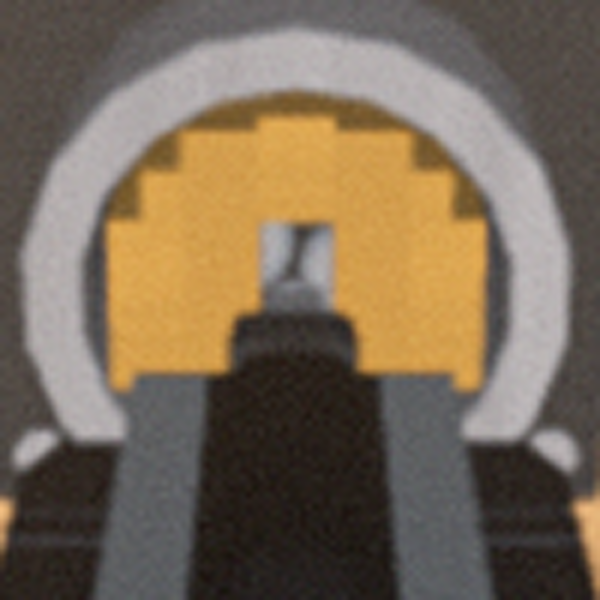

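View pics/s21c.png

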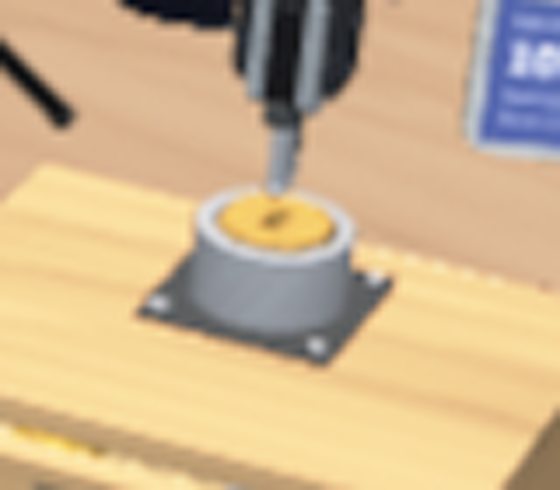

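Run:
```python
from h import *
w=pickle.load(open('w21.pkl','rb'));o=w['o'];Q=R.from_quat(o['tool_rot'])
def t(u,v,z): 
    p=wpix(w,u,v,z);return Q.inv().apply(p-o['eef_pos']).round(4)
zf=.095
print('+x edge',t(319.5,230+222/6,zf),'L',t(270+261/6,270,zf),'R',t(270+333/6,270,zf),'ringL',t(270+23/6,276,zf),'ringR',t(270+570/6,276,zf),'ringtop',t(270+297/6,230+28/6,zf))
for dv in (281-0,):
    print('blade L/R',[t(270+x/6,278,.109) for x in (262,332)])
print('shoulder',[wtool(w,u,285) for u in (310,312,326,328)])
```

```text
+x edge [ 0.0053 -0.0018  0.0145] L [ 0.0037 -0.0049  0.0145] R [0.0037 0.0013 0.0145] ringL [ 0.0003 -0.0258  0.0145] ringR [0.0003 0.0221 0.0144] ringtop [ 0.0225 -0.0018  0.0145]
blade L/R [array([ 0.0044, -0.0047,  0.0005]), array([0.0044, 0.001 , 0.0005])]
shoulder [array([ 0.0107, -0.0058, -0.0249]), array([ 0.0107, -0.005 , -0.0251]), array([ 0.011 ,  0.0008, -0.0258]), array([ 0.0106,  0.0016, -0.0247])]
```

The key is within about 0.8 mm in x and aligned in y. Making the small correction and feeling downward.

Call:
send_rows(increments=[[[0.015, 0, 0.05, 0, 0, 0], [0, 0, 0.06, 0, 0, 0], [0, 0, 0.06, 0, 0, 0], [0, 0, 0.06, 0, 0, 0], [0, 0, 0.04, 0, 0, 0], [0, 0, 0, 0, 0, 0]]])

```text
clock: 38.1
eef_pos: [0.5373, -0.239, 0.0968]
tool_rot: [0.616, 0.788, -0.0, -0.0]
ft_force: [0.1, 0.3, -0.4]
grip_width: 0.0084
```

```bash
python3 snap.py wrist:w22
python3 - <<'E'
from h import *
w=pickle.load(open('w22.pkl','rb'));print(w['o']['eef_pos'],w['o']['tool_rot'],w['o']['ft_torque'])
cv2.imwrite('pics/w22c.png',cv2.resize(w['color'][230:330,270:370,::-1],None,fx=6,fy=6,interpolation=cv2.INTER_CUBIC))
E
```

```text
{'clock': 38.1, 'joint_pos': array([-0.419,  0.478,  0.063,  1.157,  0.   ,  0.908]), 'eef_pos': array([ 0.537, -0.239,  0.097]), 'ft_force': array([ 0.075,  0.297, -0.398]), 'grip_width': 0.008372985533718518}
[ 0.53725316 -0.23901404  0.09677171] [ 6.15526979e-01  7.88115791e-01 -4.67454104e-05 -1.87545887e-04] [-0.04536634 -0.01290194  0.02214272]
```

View pics/w22c.png

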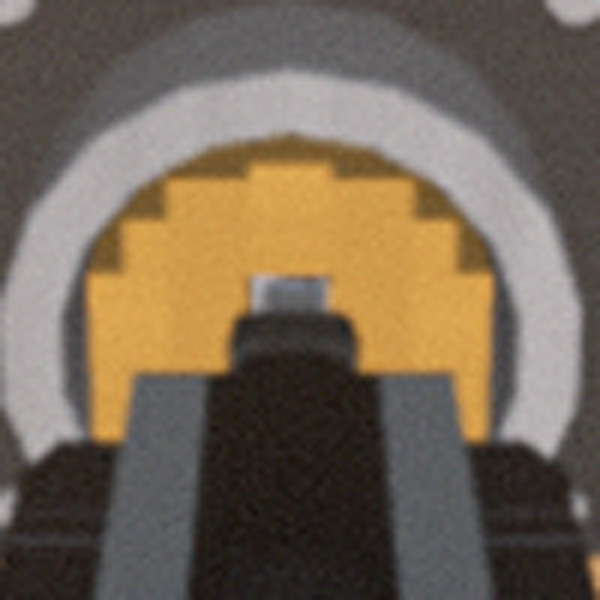

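The tip is in the hole mouth with no force. Pushing down with a ±0.05 rad wiggle.

Call:
send_rows(increments=[[[0, -0.01, 0.05, 0, 0, 0.29], [0, 0, 0.05, 0, 0, -0.58], [0, 0, 0.05, 0, 0, 0.58], [0, 0, 0.05, 0, 0, -0.58], [0, 0, 0.05, 0, 0, 0.29]]])

```text
clock: 38.78
eef_pos: [0.5366, -0.2399, 0.0856]
tool_rot: [0.616, 0.788, -0.001, 0.0]
ft_force: [-3.9, -0.6, 10.2]
grip_width: 0.0083
```

Call:
send_rows(increments=[[[0, 0, 0.04, 0, 0, 0.29], [0, 0, 0.04, 0, 0, -0.58], [0, 0, 0.04, 0, 0, 0.58], [0, 0, 0.04, 0, 0, -0.58], [0, 0, 0.04, 0, 0, 0.29]]])

```text
clock: 39.4
eef_pos: [0.5375, -0.2396, 0.0755]
tool_rot: [0.616, 0.788, 0.0, 0.001]
ft_force: [-0.4, 0.2, 0.3]
grip_width: 0.0082
```

Call:
send_rows(increments=[[[0, 0, 0.03, 0, 0, 0.29], [0, 0, 0.03, 0, 0, -0.58], [0, 0, 0.03, 0, 0, 0.58], [0, 0, 0.01, 0, 0, -0.29], [0, 0, 0, 0, 0, 0]]])

```text
clock: 40.02
eef_pos: [0.5377, -0.2398, 0.0738]
tool_rot: [0.615, 0.788, 0.0, 0.002]
ft_force: [-6.3, 2.8, 17.0]
grip_width: 0.0084
```

```bash
python3 snap.py wrist:w23 scene:s23
python3 - <<'E'
from h import *
w=pickle.load(open('w23.pkl','rb'));print(w['o']['eef_pos'],w['o']['tool_rot'],w['o']['ft_torque'])
a=cv2.resize(w['color'][230:330,270:370,::-1],(600,600),interpolation=cv2.INTER_CUBIC)
c=pickle.load(open('s23.pkl','rb'));b=cv2.resize(c['color'][165:245,370:450,::-1],(600,600),interpolation=cv2.INTER_CUBIC)
cv2.imwrite('pics/x23.png',cv2.resize(np.hstack([a,b]),(800,400)))
E
```

```text
{'clock': 40.075, 'joint_pos': array([-0.419,  0.494,  0.026,  1.098, -0.   ,  0.907]), 'eef_pos': array([ 0.538, -0.24 ,  0.074]), 'ft_force': array([-5.55 ,  1.188, 18.735]), 'grip_width': 0.008326099774972435}
[ 0.53773673 -0.23978231  0.07377612] [6.15451833e-01 7.88171592e-01 3.58686885e-04 2.11036639e-03] [ 0.49001657  1.30379402 -0.02623878]
```

View pics/x23.png

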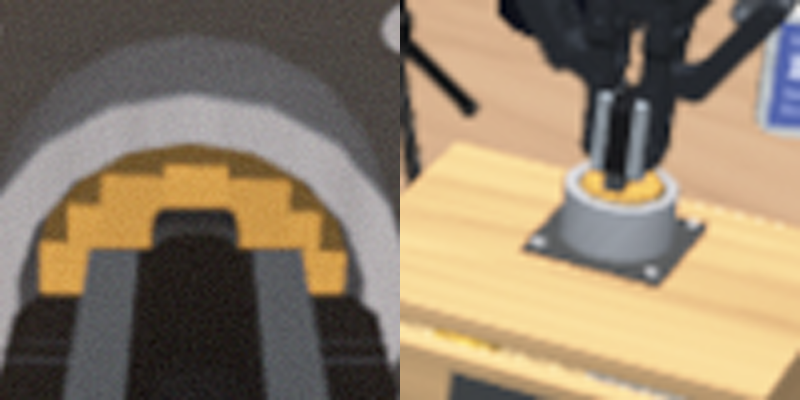

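The shoulder stands at z≈0.0953, on the face, and stays put under 17 N, so the key is home. The key axis sits about 1.6 mm along tool −x from the turn axis, so each 5° row gets a small y shift to keep it centred.

Call:
send_rows(increments=[[[0, 0, -0.02, 0, 0, 0], [0, 0.002, 0, 0, 0, 0.4], [0, 0.003, 0, 0, 0, 0.5], [0, 0.003, 0, 0, 0, 0.5], [0, 0.003, 0, 0, 0, 0.5], [0, 0.003, 0, 0, 0, 0.5], [0, 0.003, 0, 0, 0, 0.5]]])

```text
clock: 41.0
eef_pos: [0.5382, -0.2399, 0.0738]
tool_rot: [0.794, 0.608, 0.0, 0.002]
ft_force: [-5.7, 0.9, 13.4]
grip_width: 0.0084
```

```bash
python3 snap.py wrist:w24; python3 plan.py .5377 -.2398 .0738 -86 8 | head -1
```

```text
{'clock': 41.0, 'joint_pos': array([-4.190e-01,  4.960e-01,  2.900e-02,  1.101e+00, -1.000e-03,
        1.417e+00]), 'eef_pos': array([ 0.538, -0.24 ,  0.074]), 'ft_force': array([-5.668,  0.85 , 13.351]), 'grip_width': 0.008353083874315612}
41.05 [ 0.5382 -0.2399  0.0738] [-24.   28.4   1.7  63.1  -0.1  81.3] 0.008070225988957824
```

Call:
send_rows(increments=[[[0, 0.003, 0, 0, 0, 0.5], [0, 0.003, 0, 0, 0, 0.5], [0, 0.003, 0, 0, 0, 0.5], [0, 0.003, 0, 0, 0, 0.5], [0, 0.003, 0, 0, 0, 0.5], [0, 0.003, 0, 0, 0, 0.5], [0, 0.003, 0, 0, 0, 0.5], [0, 0, 0, 0, 0, 0]]])

```text
clock: 42.05
eef_pos: [0.5388, -0.2404, 0.0738]
tool_rot: [0.94, 0.342, 0.001, 0.001]
ft_force: [-5.7, 0.8, 14.5]
grip_width: 0.0081
```

Call:
send_rows(increments=[[[0, 0.003, 0, 0, 0, 0.5], [0, 0.003, 0, 0, 0, 0.5], [0, 0.003, 0, 0, 0, 0.5], [0, 0.003, 0, 0, 0, 0.5], [0, 0.003, 0, 0, 0, 0.5], [0, 0.003, 0, 0, 0, 0.5], [0, 0.003, 0, 0, 0, 0.5], [0, 0, 0, 0, 0, 0]]])

```text
clock: 43.05
eef_pos: [0.5391, -0.2407, 0.0738]
tool_rot: [0.999, 0.044, 0.001, 0.0]
ft_force: [-6.5, 2.3, 15.1]
grip_width: 0.0084
```

```bash
python3 snap.py wrist:w25 scene:s25 top:t25
python3 - <<'E'
from h import *
w=pickle.load(open('w25.pkl','rb'));print(w['o']['eef_pos'],w['o']['tool_rot'],w['o']['ft_torque'],w['o']['joint_pos'])
q=w['o']['tool_rot'];print('phi',np.rad2deg(np.arctan2(q[1]**2-q[0]**2,2*q[0]*q[1])))
a=cv2.resize(w['color'][230:330,270:370,::-1],(600,600),interpolation=cv2.INTER_CUBIC)
c=pickle.load(open('s25.pkl','rb'));b=cv2.resize(c['color'][165:245,370:450,::-1],(600,600),interpolation=cv2.INTER_CUBIC)
cv2.imwrite('pics/x25.png',cv2.resize(np.hstack([a,b]),(800,400)))
for v in (283,300,320): print(v,wtool(w,319,v))
E
```

```text
{'clock': 43.15, 'joint_pos': array([-0.42 ,  0.499,  0.034,  1.104, -0.   ,  2.634]), 'eef_pos': array([ 0.539, -0.241,  0.074]), 'ft_force': array([-5.778,  2.471, 14.789]), 'grip_width': 0.008230658959149264}
[ 0.53910129 -0.2406872   0.07381005] [9.99047755e-01 4.36187436e-02 8.79517073e-04 4.63719192e-04] [0.60131758 1.34296789 0.04745218] [-4.19882099e-01  4.99043530e-01  3.41392408e-02  1.10390395e+00
 -4.31263227e-05  2.63444529e+00]
phi -85.00007136291288
283 [ 0.0105  0.0021 -0.0237]
300 [ 0.0112  0.002  -0.0431]
320 [ 0.0112  0.002  -0.0595]
```

View pics/x25.png

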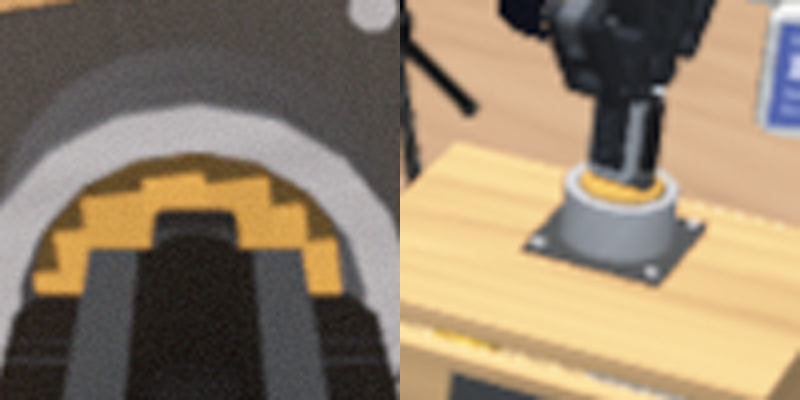

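The key is turned 99° and the plug's stepped pattern trails it by about 7°, so the plug should be near its 1.6 stop. Adding 2° for margin and holding.

Call:
send_rows(increments=[[[0, 0.001, 0, 0, 0, 0.2], [0, 0, 0, 0, 0, 0], [0, 0, 0, 0, 0, 0], [0, 0, 0, 0, 0, 0]]])

```text
clock: 43.7
eef_pos: [0.5391, -0.2406, 0.0738]
tool_rot: [1.0, 0.027, 0.001, 0.0]
ft_force: [-5.9, 1.7, 15.0]
grip_width: 0.0085
```

```bash
python3 snap.py wrist:w26 scene:s26
python3 - <<'E'
from h import *
w=pickle.load(open('w26.pkl','rb'));q=w['o']['tool_rot'];print(q,w['o']['ft_torque'],'phi',np.rad2deg(np.arctan2(q[1]**2-q[0]**2,2*q[0]*q[1])))
cv2.imwrite('pics/w26c.png',cv2.resize(w['color'][230:310,270:370,::-1],None,fx=7,fy=7,interpolation=cv2.INTER_CUBIC))
for n in('w23','w26'):
    w=pickle.load(open(n+'.pkl','rb'));o=w['o'];Q=R.from_quat(o['tool_rot']);print(n,'bow front z world',[ (o['eef_pos']+Q.apply(wtool(w,319,v))).round(4).tolist() for v in (340,360)])
E
```

```text
{'clock': 43.75, 'joint_pos': array([-0.42 ,  0.499,  0.034,  1.104,  0.   ,  2.669]), 'eef_pos': array([ 0.539, -0.241,  0.074]), 'ft_force': array([-5.8  ,  2.366, 15.97 ]), 'grip_width': 0.00879792527025603}
[9.99647252e-01 2.65403106e-02 9.09720401e-04 3.93677488e-04] [0.59223291 1.31085854 0.06753462] phi -86.95834578617456
w23 bow front z world [[0.534, -0.2347, 0.1358], [0.5362, -0.2432, 0.1344]]
w26 bow front z world [[0.5439, -0.2424, 0.1352], [0.5368, -0.2428, 0.1364]]
```

View pics/w26c.png

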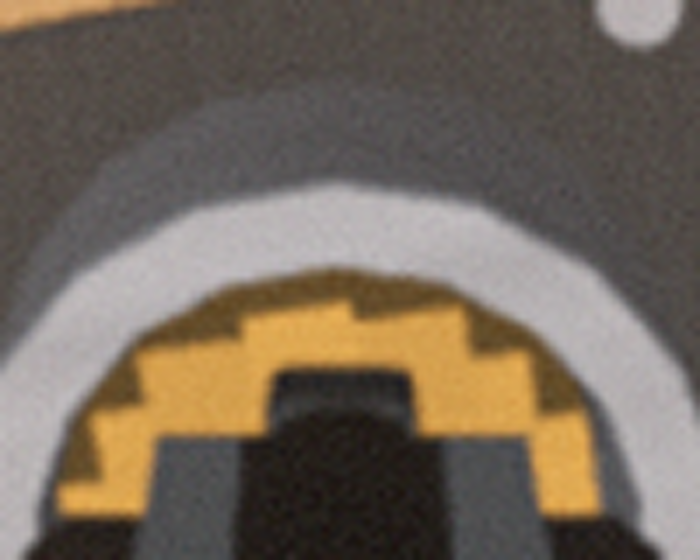

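View pics/s26.png

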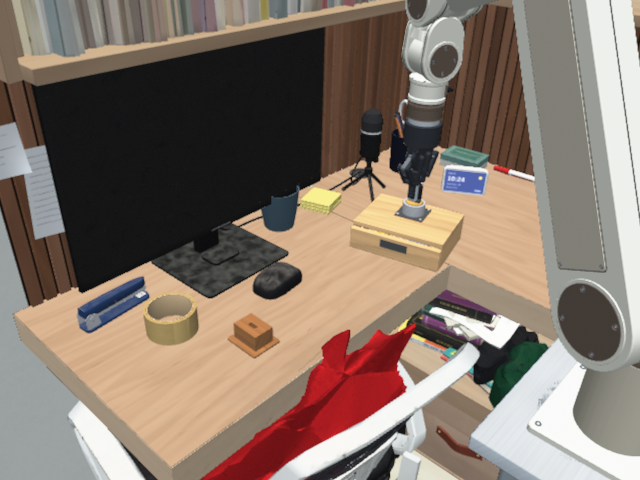

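The plug's steps lag the tool by about 9° (101° − 9° ≈ 92° ≈ 1.6 rad), the turning torque is rising, and the bow height is unchanged. Handing in.

```bash
python3 -c "
from workcell import *
print(job_done())"
```

```text
the job is handed in; nothing more can be done
None
```

The job is handed in at about 44 s of the 72 s allowed, with the arm still holding the key turned; no verdict was reported.

**What I did**
- **Drawer:** I put the glue stick and the charger side by side in the open drawer and pushed it shut. A second push at a different height, 25 N, stopped at the same place.
- **Key:** I took the key from its stand, wiggled it fully into the lock, and turned it about 101° clockwise.

**Last checks**
- **Key home:** The shoulder worked out at about 0.095 m when it seated, level with the lock's face. The tool height stayed at 0.0738 m through the turn, with about 15 N of downward push.
- **Plug turned:** The plug trails the key by about 9°, so it stands at about 1.6 rad, with turning torque rising at the stop.
- **Grip and bystanders:** The jaws read 8–9 mm, closed on the key's bow. The mouse and tape look untouched.

**What disagreed**
- **Fingertip position:** The fingertips are about 30–40 mm farther back than the description says, so my first grasp of the glue stick closed on nothing. I measured them from the images and corrected for it.
- **Camera offset:** The wrist camera's calibration shifted by a few mm with the tool's yaw. I compared key and keyhole within the same image to cancel that.
- **Drawer gap:** My image estimates of the gap ranged from 0 to 5 mm. The hard stop at both push heights says the drawer is shut.

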